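# Take the sharpening stone out of its clamp and lay it to dry

## Robot

A 6-joint arm with a two-finger parallel gripper is mounted at the origin on a cart in front of the work surface, level with it; the furniture and walls round the work are solid. World frame = base frame: x ahead of the robot, y to its left, z up, the work surface at z = 0. Lengths are in m, angles in degrees, forces in N, time in s.
With the tool pointing down it reaches from about 0.35 to 0.875 m from the base axis. Payload 4.2 kg.
Tool frame: the origin (TCP) lies between the finger pads; the fingertips stand 14 mm ahead of it and the grasp point (between the pads) lies 5 mm behind it; x points along the fingers, y is the direction in which the jaws open and shut, and the axes are right-handed (so a half turn about x gives the same grasp; the last joint's range is limited). The gripper opens to 87 mm and grips with 3 to 60 N. Pads are 19 mm wide; open, the fingers measure 117 mm over their backs; the gripper's body (75 mm by 190 mm) begins 51 mm behind the grasp point.
Start: joints at [-49.24, 22.042, 0.453, 0, -68.411, -14.817], TCP at [0.273, -0.562, 0.237] pointing down, gripper open.
Joint ranges: [-179.83, 179.83], [-69.29, 118.12], [-61.27, 80.66], [-181.25, 117.63], [-171.15, -9.14], [-177.46, 177.46]. Speed limits (degrees/s): [159.86, 159.86, 180, 180, 180, 180].

## Interface

Orientations are given as a 3x3 rotation matrix whose columns are the frame's x, y, z axes.
In Python, from station import r, imaging, job gives the robot as it stands. The module is installed in compiled form; this text tells all that it offers.
- The arm moves only by the tool apply_moves, never from a script. Its arguments are lists of equal length, an entry for each row: "xyz": the shift along the tool's x, y, z in m, a list of three; "twist": the turn about the tool's x in degrees; "claw": the opening, from 0 (shut) to 1 (fully open). A call has 1 to 12 rows; each row shifts and turns the pose as measured when the row begins, along the tool's axes as they then stand; what a row does not reach is not made up. A row lasts 1/10 s, in which the tool goes at most 50 mm and 8.59 degrees, less where a joint would pass 70% of its speed; a pose out of reach is approached as far as the arm can. A call is refused whole if a number of a shift passes 0.05 or a number of a turn 8.59, either way. A call with a gripper value outside its range is refused whole. The fingers move at their own pace and stop on an object; the grip force is fixed at half the most. Time passes only in rows, so rows that do not move let the fingers close. It gives the time, the measured TCP pose, the force and the opening at its end, in the units of the state.
- r.sense(): the state, without advancing time (a new reading comes with each control period).
- imaging.capture(name): name is "scene" or "top"; returns a dict with "pixels" (400x640x3 uint8, red, green, blue), "mtx" (3x3 intrinsics, pixels), "distortion" ([k1, k2, p1, p2, k3] as OpenCV has them; the pictures are not rectified), "view" (4x4, takes a point from world to camera coordinates). Camera axes: x right, y down, z forward; pixel columns grow to the right and rows downward; lengths in m; the calibration is good to about 2 mm. A picture is of the moment at which its call begins. There is no depth.
- job.finish_job(): hands the job in, once; it reports no verdict.
Trained networks look in a picture, given as the dict that the camera call returned (one of the last four; its "shot" number tells which), for a name from the list of things; names that differ only in an ending like _2 or _b are one class to them, and where a whole thing is asked for, a point or a joint stands for the part that bears it (a point fixed in the world has none). Each returns a list of dicts, best first, with "p" (0 to 1); they miss things now and then, are a little off and sometimes report something else, mostly with a low value. They report only what shows in the picture. A call takes as long as a camera call.
- imaging.regions_of(query, picture): "mask" (400x640 bool, what is visible of it) and "centre" ([column, row] in pixels, amid what is visible of it).
The state is a dict: "time_s": time; "joints": joint angles; "joint_velocities": joint speeds; "effort": joint torques, N m; "tcp_pos": TCP position; "ee_rot": TCP orientation; "wrist_force": force on the tool from outside, world axes, zero at the start; "moment": the same for the moment, N m; "gripper_width": opening from 0.0 (shut) to 1.0 (fully open).
Only numpy, scipy, OpenCV 4.12 (cv2) and the standard library are available. Lean on these libraries where they do the work, as an engineer would, in place of code of your own. Each camera call takes 0.05 s, during which the arm holds its last target.

## Task

The sharpening stone is finished with. Push the sliding jaw of the clamp-type holder all the way open and leave it open, draw the stone out from under the fixed jaw's lip and lift it out, then lay it gently, same face up and centred lengthwise, flat across both ribs of the wooden drying stand, between the ribs' upturned ends. Let go of it and do not disturb the other things on the worktop.

Things in the scene. Friction and masses are not known exactly. Their poses are not given: they have to be found in the camera images.
- holder: Sharpening-stone holder, fixed: aluminium beam with a dark steel jaw at each end, x -113 to +167 mm. Origin: on the worktop under the centre of the clamped stone; x along the beam from fixed to sliding jaw, z up. Between the jaws the beam is 40 mm wide, 15 mm high; on it a rubber strip 34 mm wide, 150 mm long, top at z = 20 mm, carries the stone.
- fixed_lip (a point): Middle of the edge of the fixed jaw's lip, at holder x = -76.5, z = 52 mm. The lip (z 49.5 to 54.5 mm) covers 6 mm of the stone's end, 1.5 mm above it, so the stone cannot come straight up: with the sliding jaw open, first shift it 10 to 35 mm along holder +x. The jaw is 64 mm wide, its top at z = 54.5 mm, its stone side at x = -82.5 mm.
- jaw (a joint): Sliding jaw, in m: 0 = closed on the stone (starts at 0 to 0.002), 0.05 = fully open, at its stop. Moves along holder +x, away from the stone, against about 5 N of friction; stays where it is left. 64 mm wide, stone side at holder x = 82.5 mm + jaw, top z = 54.5 mm, same 6 mm lip over the stone as the fixed jaw.
- jaw_tab (a point): Middle of the top edge of the upright aluminium thumb tab on the sliding jaw; moves with it. Holder frame: x = 92.5 mm + jaw, y = 0, z = 94 mm. The tab is 9 mm thick along the sliding direction, 56 mm wide across it, free from z = 54.5 to 94 mm; it can be pushed from the stone's side, above the stone.
- stone: Sharpening stone, a bar 164 mm long (x), 50 mm wide (y), 28 mm thick (z), grey below, reddish brown on top, about 0.45 kg. Origin: centre of its underside. At the start it lies in the holder along the beam, centred, its x along the holder's x, underside at z = 20 mm, top at 48 mm; both long sides are free to be gripped.
- rack: Wooden drying stand, fixed. Origin: centre of its underside; x lengthwise, z up. Base 200x90x12 mm; two ribs along y at x = -50 and +50 mm, 14 mm wide, flat tops at z = 26 mm; their upturned ends (to z = 35 mm) leave 64 mm between them. The stone lies along x on the ribs, centred, either end first. The sides are open for fingers between the ribs.
- cabinet_corner (a point): Lower front left corner of the wall cabinet (solid, fixed) that hangs over the back of the worktop, 0.42 m above it, its nearest point to the robot; its front runs from here to about x = 0.70, y = -0.47. Keep the arm clear: cross between the holder and the stand close to the robot (about x = 0.4 m), not in a wide swing.
- garlic: Bystander, leave alone: bulb of garlic, about 53 mm. Origin: underside.
- lemon: Bystander, leave alone: lemon, 78x55x56 mm. Origin: underside.
- bowl: Bystander, leave alone: patterned small bowl, 115 mm across, 54 mm high. Origin: underside.
- mug: Bystander, leave alone: mug with a handle, 78x108x101 mm. Origin: underside.
- peeler: Bystander, leave alone: vegetable peeler lying flat, 170x25x18 mm. Origin: underside.

How it is judged:
By the outcome, as a careful person would: the job done as asked, in the order asked, and still so for the second after the job is handed in, with the robot touching nothing.
It also fails if it takes over 58 s, if anything falls off the work surface, if the arm or the gripper's body presses on something with over 40 N, if the wrist force passes 120 N, or if a joint passes its speed limit or range.

## Working session

There is one attempt and no reset: what is moved stays moved. The work goes in short steps, Python scripts to look and compute and a tool call to move; the robot and the scene stay as the last step left them, time stands still between calls to the robot, and variables do not carry over. Pictures are saved under pics/ and viewed, and the job is handed in when it is done.

Besides the shell and the picture viewer there is one more tool, called by a JSON object that holds its "fn" and its "kwargs", one argument or row to a line. apply_moves: Moves the arm, as the interface text tells. Its arguments: {"type":"object","properties":{"xyz":{"type":"array","items":{"type":"array","items":{"type":"number"}}},"twist":{"type":"array","items":{"type":"number"}},"claw":{"type":"array","items":{"type":"number"}}},"required":["xyz","twist","claw"]}

```bash
mkdir -p pics; python3 - <<'E'
from station import r, imaging, job
import cv2, numpy as np
s=r.sense(); print({k:np.round(v,3).tolist() for k,v in s.items()})
for n in ("scene","top"):
    p=imaging.capture(n); cv2.imwrite(f"pics/{n}0.png",p["pixels"][:,:,::-1])
    print(n,p["mtx"].tolist(),p["distortion"],np.round(p["view"],4).tolist(), p["shot"])
    for q in ("holder","stone","rack","jaw","jaw_tab"):
        for d in imaging.regions_of(q,p)[:2]: print(q,round(d["p"],2),np.round(d["centre"],1),d["mask"].sum())
E
```

```text
{'time_s': 0.0, 'joints': [-49.241, 22.092, 0.378, -0.03, -68.411, -14.818], 'joint_velocities': [0.111, 0.109, -0.04, 0.05, 0.021, -0.011], 'effort': [0.0, -39.067, 18.74, 4.22, 0.011, -0.0], 'tcp_pos': [0.273, -0.561, 0.235], 'ee_rot': [[-0.001, -0.437, 0.899], [0.002, 0.899, 0.437], [-1.0, 0.002, -0.0]], 'wrist_force': [0.749, 0.286, 0.44], 'moment': [-0.041, -0.003, -0.051], 'gripper_width': 1.002}
scene [[489.2720407186242, 0.0, 325.21068049750625], [0.0, 489.2720407186242, 192.64886469564982], [0.0, 0.0, 1.0]] [-0.08353274  0.          0.          0.          0.        ] [[0.5442, -0.8389, -0.0127, -0.2747], [-0.3849, -0.2362, -0.8922, 0.4331], [0.7455, 0.4904, -0.4514, 1.3653], [0.0, 0.0, 0.0, 1.0]] 1
holder 0.62 [292.1 249.7] 444
stone 0.81 [268.5 244. ] 489
rack 0.57 [377.7 291.3] 1169
top [[377.0514152267541, 0.0, 318.15804387270254], [0.0, 377.0514152267541, 206.72056717212396], [0.0, 0.0, 1.0]] [-0.0043972  0.         0.         0.         0.       ] [[0.003, -0.9997, -0.0225, 0.0417], [-0.9931, -0.0003, -0.1169, 0.5834], [0.1168, 0.0227, -0.9929, 1.263], [0.0, 0.0, 0.0, 1.0]] 2
holder 0.95 [242.9 243.1] 725
stone 0.96 [273.6 244.3] 651
stone 0.32 [248.9 245.9] 168
rack 0.97 [400.6 244.9] 1475
jaw 0.58 [247.3 247.9] 153
jaw_tab 0.45 [248.3 248.6] 181
```

```bash
python3 - <<'E'
import cv2
a=cv2.imread("pics/top0.png"); b=cv2.imread("pics/scene0.png")
cv2.imwrite("pics/topc.png",cv2.resize(a[170:320,190:460],None,fx=2.9,fy=2.9,interpolation=cv2.INTER_CUBIC)[:, :800])
cv2.imwrite("pics/scenec.png",cv2.resize(b[180:340,200:460],None,fx=3,fy=3,interpolation=cv2.INTER_CUBIC))
E
```

```text
(no output)
```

View pics/top0.png

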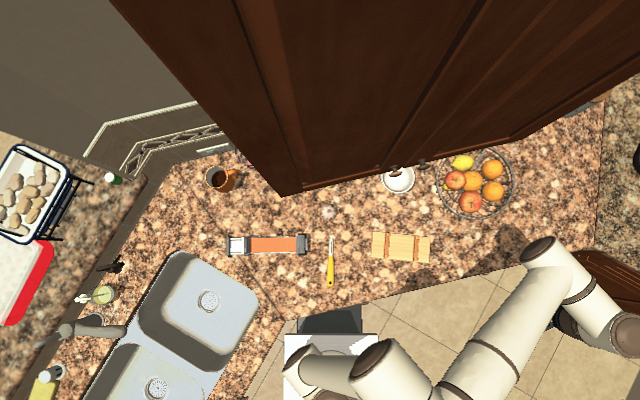

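View pics/topc.png

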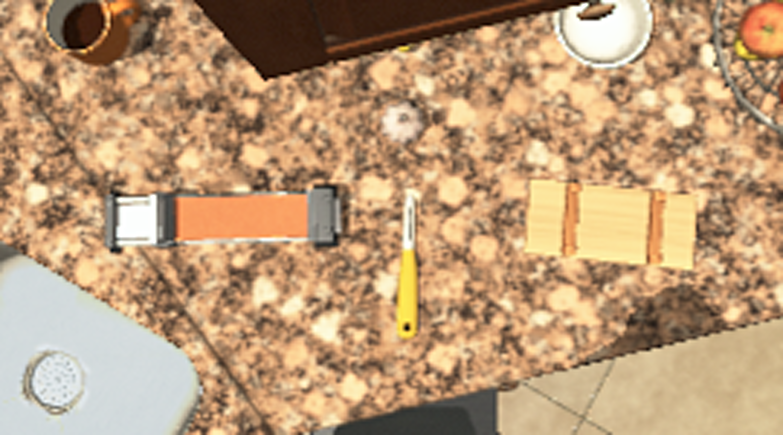

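View pics/scene0.png

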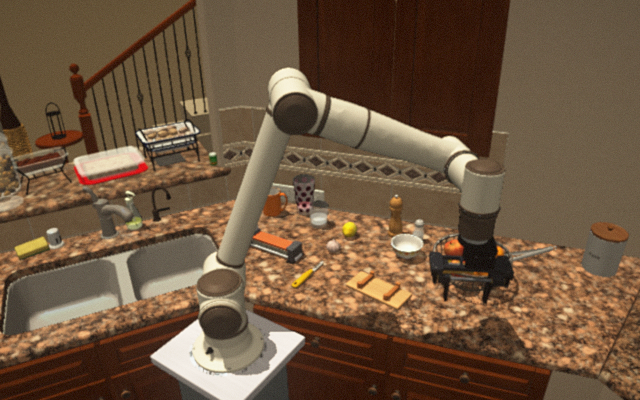

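View pics/scenec.png

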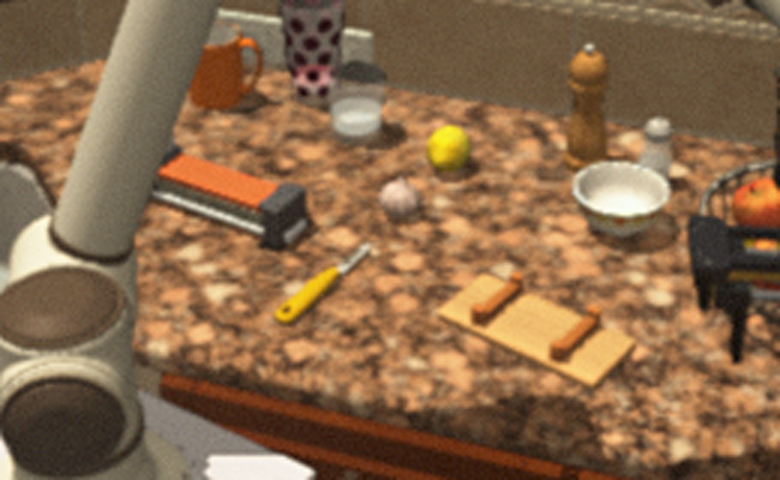

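The top view shows the holder with its stone at about (265,245). The fixed jaw is on the right at (301,244) and the sliding jaw with the shiny tab is at (245,246), so holder +x points to image left, roughly world +y. The rack is at (400,246), with the peeler between them at (331,262). Next I'll fit poses to the outlines.

```bash
cat > h.py <<'E'
import numpy as np, cv2
from scipy.optimize import minimize
def proj(p,P):
    V=np.array(p["view"]); rv=cv2.Rodrigues(V[:3,:3])[0]
    return cv2.projectPoints(np.asarray(P,float).reshape(-1,1,3),rv,V[:3,3],np.array(p["mtx"]),np.array(p["distortion"]))[0].reshape(-1,2)
def onplane(p,uv,z):
    V=np.array(p["view"]);n=cv2.undistortPoints(np.array(uv,float).reshape(-1,1,2),np.array(p["mtx"]),np.array(p["distortion"])).reshape(-1,2)
    d=np.c_[n,np.ones(len(n))]@V[:3,:3]; c=-V[:3,:3].T@V[:3,3]
    return c+d*((z-c[2])/d[:,2])[:,None]
def T(q,P):
    x,y,a=q;c,s=np.cos(a),np.sin(a);P=np.asarray(P,float)
    return np.c_[x+c*P[:,0]-s*P[:,1],y+s*P[:,0]+c*P[:,1],P[:,2]]
def box(x0,x1,y0,y1,z0,z1):
    return np.array([[x,y,z] for x in(x0,x1) for y in(y0,y1) for z in(z0,z1)])
S=8
def render(p,q,boxes,win):
    u0,v0,u1,v1=win
    im=np.zeros(((v1-v0)*S,(u1-u0)*S),np.uint8)
    for b in boxes:
        uv=(proj(p,T(q,b))-[u0,v0]+0.5)*S-0.5
        h=cv2.convexHull(uv.astype(np.float32))
        cv2.fillConvexPoly(im,np.round(h*16).astype(np.int32),255,shift=4)
    return cv2.resize(im,(u1-u0,v1-v0),interpolation=cv2.INTER_AREA)/255.
def fit(items,q0):
    # items: (pic, soft mask, boxes, win)
    def c(q):
        q=np.array([q[0],q[1],q[2]*5]); e=0
        for p,m,b,w in items:
            rr=render(p,q,b,w); e+=np.abs(rr-m[w[1]:w[3],w[0]:w[2]]).sum()
        return e
    best=None
    for d in (0,.03,-.03):
        x0=np.array([q0[0],q0[1],(q0[2]+d)/5])
        sx=np.array([x0]+[x0+np.eye(3)[i]*.01 for i in range(3)])
        o=minimize(c,x0,method="Nelder-Mead",options=dict(initial_simplex=sx,xatol=1e-5,fatol=.01,maxiter=400))
        if best is None or o.fun<best.fun: best=o
    q=best.x.copy();q[2]*=5
    return q,best.fun
E
cat > m.py <<'E'
from station import r, imaging
from h import *
pt=imaging.capture("top"); ps=imaging.capture("scene")
M={}
for n,p in(("top",pt),("scene",ps)):
    for q in ("stone","rack","holder"):
        d=imaging.regions_of(q,p)
        if d: M[n,q]=d[0]["mask"].astype(float); print(n,q,round(d[0]["p"],2),d[0]["mask"].sum(), np.round(onplane(p,[d[0]["centre"]],.03),3))
print("cam",-np.array(pt["view"])[:3,:3].T@np.array(pt["view"])[:3,3])
rb=[box(-.1,.1,-.045,.045,0,.012)]+[box(s*.05-.007,s*.05+.007,-.045,.045,.012,.026) for s in(1,-1)]+[box(s*.05-.007,s*.05+.007,t*.032-(.013 if t<0 else 0),t*.032+(.013 if t>0 else 0),.012,.035) for s in(1,-1) for t in (1,-1)]
sb=[box(-.0765,.0765,-.025,.025,.048,.0481)]
wt=(340,205,460,290); ws=(320,250,440,320)
print("rack top",fit([(pt,M["top","rack"],rb,wt)],[.42,-.25,np.pi/2]))
print("rack scene",fit([(ps,M["scene","rack"],rb,ws)],[.42,-.25,np.pi/2]))
# colour of stone
hsv=cv2.cvtColor(pt["pixels"],cv2.COLOR_RGB2HSV).astype(int)
m=((hsv[...,1]>130)&((hsv[...,0]<12)|(hsv[...,0]>172))).astype(float)
w=(235,225,318,265)
cv2.imwrite("pics/m1.png",cv2.resize(np.hstack([M["top","stone"][225:265,235:318],m[225:265,235:318]])*255,None,fx=4,fy=4,interpolation=cv2.INTER_NEAREST))
w2=(200,210,330,280)
n,l,st,_=cv2.connectedComponentsWithStats(m.astype(np.uint8)); mm=(l==l[244,272]).astype(float); print(st[l[244,272]])
print("stone top net",fit([(pt,M["top","stone"],sb,w2)],[.42,.16,np.pi/2]))
print("stone top col",fit([(pt,mm,sb,w2)],[.42,.16,np.pi/2]))
E
python3 m.py
```

```text
top stone 0.95 652 [[0.454 0.197 0.03 ]]
top rack 0.73 1522 [[ 0.445 -0.243  0.03 ]]
top holder 0.6 713 [[0.453 0.298 0.03 ]]
scene stone 0.73 518 [[0.465 0.214 0.03 ]]
scene rack 0.9 1220 [[ 0.421 -0.255  0.03 ]]
scene holder 0.71 390 [[0.466 0.108 0.03 ]]
cam [0.43174233 0.01317994 1.32312962]
rack top (array([ 0.44777806, -0.2412381 ,  1.47328679]), np.float64(55.219607843137254))
rack scene (array([ 0.44682209, -0.24113589,  1.44957078]), np.float64(132.39607843137256))
[     0      0    640    400 194610]
stone top net (array([0.45360625, 0.19523516, 1.60561877]), np.float64(45.72941176470587))
stone top col (array([0.36284721, 0.17756342, 1.57535312]), np.float64(8301.0))[ WARN:0@3.428] global loadsave.cpp:1063 imwrite_ Unsupported depth image for selected encoder is fallbacked to CV_8U.
```

```bash
python3 - <<'E'
import cv2
a=cv2.imread("pics/top0.png")
cv2.imwrite("pics/th.png",cv2.resize(a[225:265,220:320],None,fx=8,fy=8,interpolation=cv2.INTER_CUBIC))
cv2.imwrite("pics/tr.png",cv2.resize(a[225:270,362:442],None,fx=10,fy=10,interpolation=cv2.INTER_CUBIC))
E
```

```text
(no output)
```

View pics/th.png

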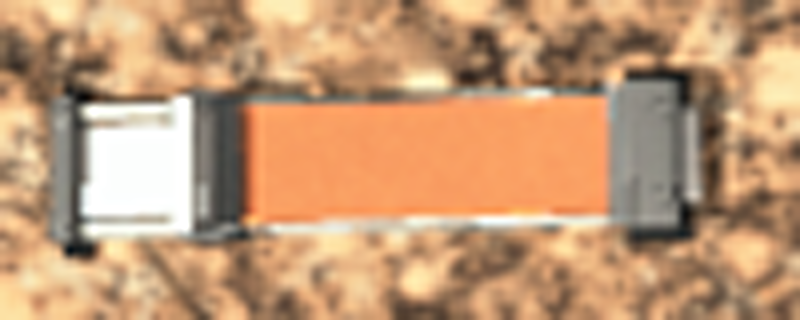

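View pics/tr.png

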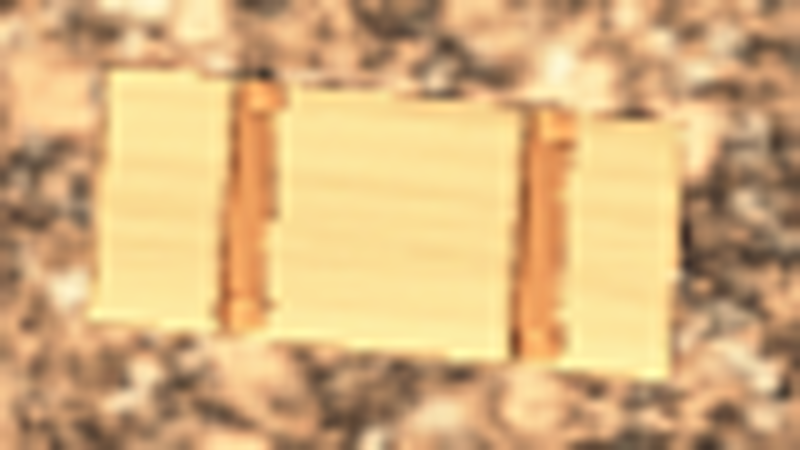

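View pics/m1.png

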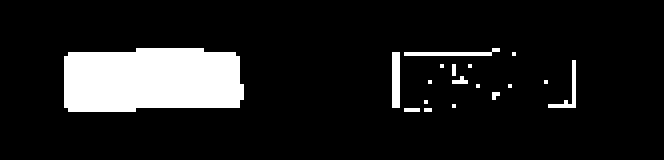

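The zoom of the top view shows the stone's orange face with corners near (250,238), (250,252), (295.5,237) and (295.5,251). The rack base corners are near (372.7,232), (371.3,257), (430,237) and (428.7,263). I'll fit poses to these corners.

```bash
cat > f.py <<'E'
from station import r, imaging
from h import *
from scipy.optimize import least_squares
pt=imaging.capture("top")
def px(l,k,o): return (np.array(l,float)+.5)/k-.5+np.array(o)
def go(uv,P,q0):
    o=least_squares(lambda q:(proj(pt,T(q,P))-uv).ravel(),q0,x_scale=[.01,.01,.05]); print(np.round(o.x,4),np.degrees(o.x[2]).round(2),np.round(o.fun.reshape(-1,2),2).tolist()); return o.x
st=px([(245,106),(245,221),(608,97),(608,212)],8,(220,225))
go(st,[(.0765,.025,.0495),(.0765,-.025,.0495),(-.0765,.025,.0545),(-.0765,-.025,.0545)],[.45,.19,1.6])
# x-sign: which image side is +y holder: holder +x=world +y => +y holder = -world x = image down
go(st,[(.0765,-.025,.0495),(.0765,.025,.0495),(-.0765,-.025,.0545),(-.0765,.025,.0545)],[.45,.19,1.6])
rk=px([(107,70),(93,320),(680,118),(667,378)],10,(362,225))
go(rk,[(.1,-.045,.012),(.1,.045,.012),(-.1,-.045,.012),(-.1,.045,.012)],[.45,-.24,1.5])
ov=pt["pixels"][:,:,::-1].copy()
for k,n in(("scene","s"),):pass
E
python3 f.py
```

```text
[0.4537 0.1946 1.602 ] 91.79 [[0.18, 14.66], [0.07, -14.59], [0.02, 14.5], [-0.3, -14.84]]
[0.4535 0.1946 1.5967] 91.48 [[0.12, -0.27], [0.14, 0.23], [-0.25, -0.28], [-0.01, 0.32]]
[ 0.4477 -0.2397  1.4837] 85.01 [[-0.17, -0.52], [-0.7, 0.58], [0.53, -0.17], [0.35, 0.09]]
```

```bash
cat > ov.py <<'E'
from station import r, imaging
from h import *
import sys
H=np.array([.4537,.1950,1.600]);R=np.array([.4477,-.2403,1.478])
def rect(q,x0,x1,y0,y1,z): return T(q,[(x0,y0,z),(x1,y0,z),(x1,y1,z),(x0,y1,z)])
def draw(p,im,k,o,j=0):
    for P,c in [(rect(H,-.0765,.0765+j,-.025,.025,.048),(255,0,0)),(rect(H,.088+j,.097+j,-.028,.028,.094),(0,255,0)),(rect(H,-.113,.167,-.02,.02,.015),(255,0,255)),
      (rect(R,-.1,.1,-.045,.045,.012),(255,0,0)),(rect(R,.043,.057,-.045,.045,.026),(0,160,0)),(rect(R,-.057,-.043,-.045,.045,.026),(0,160,0))]:
        uv=((proj(p,P)-o+.5)*k-.5)
        cv2.polylines(im,[np.round(uv*8).astype(np.int32)],True,c,1,cv2.LINE_AA,3)
if __name__=="__main__":
    for n,w,k in(("top",(215,215,445,275),3.4),("scene",(225,215,425,315),4)):
        p=imaging.capture(n);u0,v0,u1,v1=w
        im=cv2.resize(p["pixels"][v0:v1,u0:u1,::-1],None,fx=k,fy=k,interpolation=cv2.INTER_CUBIC)
        draw(p,im,k,np.array([u0,v0])); cv2.imwrite(f"pics/ov_{n}.png",im)
E
python3 ov.py
```

```text
(no output)
```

View pics/ov_top.png

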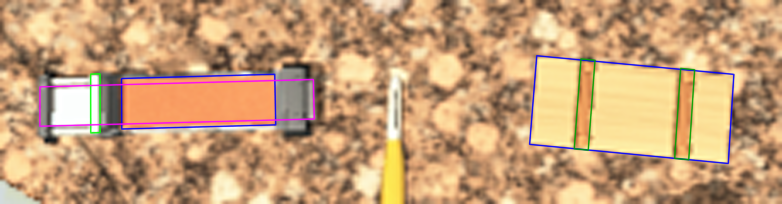

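View pics/ov_scene.png

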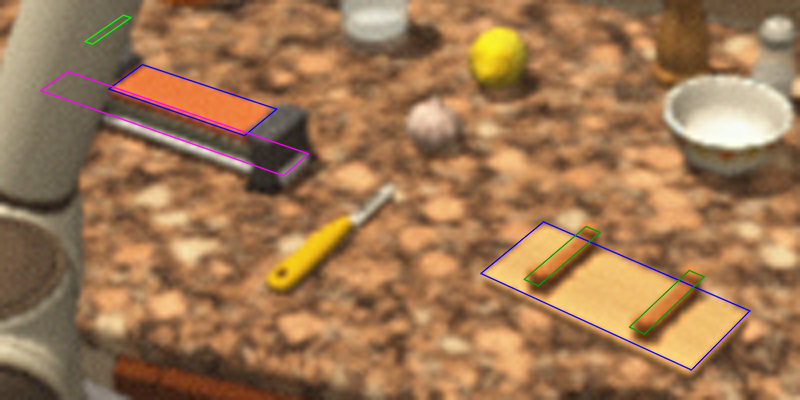

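Both overlays sit on the stone, beam and rack to within about 1 px. Next is a planner that only computes row numbers.

```bash
cat > plan.py <<'E'
from station import r
import numpy as np
from scipy.spatial.transform import Rotation as Ro
H=np.array([.4537,.1950,1.600]);R=np.array([.4477,-.2403,1.478])
def W(q,x,y,z): c,s=np.cos(q[2]),np.sin(q[2]); return np.array([q[0]+c*x-s*y,q[1]+s*x+c*y,z])
def down(h): # heading of tool y, rad; x down
    y=np.array([np.cos(h),np.sin(h),0]);x=np.array([0,0,-1.]);return np.c_[x,y,np.cross(x,y)]
def plan(wps,step=.045,n12=12):
    s=r.sense();p=np.array(s["tcp_pos"]);A=np.array(s["ee_rot"]);rows=[];tw=[]
    print("t",s["time_s"],"at",p.round(4),"head",np.degrees(np.arctan2(A[1,1],A[0,1])).round(2),"tilt",A[:,0].round(3),"F",np.round(s["wrist_force"],1),"g",round(float(s["gripper_width"]),3),"j",np.round(s["joints"],1))
    for w,h in wps:
        n=max(1,int(np.ceil(np.linalg.norm(w-p)/step)));p0=p.copy()
        for i in range(n):
            t=p0+(w-p0)*(i+1)/n
            d=np.round(A.T@(t-p),3);p=p+A@d
            cur=np.arctan2(A[1,1],A[0,1]);e=(np.degrees(h-cur)+180)%360-180
            k=float(np.round(np.clip(-e,-8,8),1));A=A@Ro.from_euler("x",k,degrees=True).as_matrix()
            rows.append(d.tolist());tw.append(k)
    for i in range(0,len(rows),12): print(rows[i:i+12]);print(tw[i:i+12])
    print("end",p.round(4),np.degrees(np.arctan2(A[1,1],A[0,1])).round(1))
E
python3 - <<'E'
from plan import *
h=H[2]+np.pi/2
plan([(np.array([.38,-.25,.22]),h),(np.array([.40,.1,.2]),h),(W(H,.07,0,.16),h)])
E
```

```text
t 1.15 at [ 0.2734 -0.562   0.2366] head 115.94 tilt [ 0. -0. -1.] F [ 0.2  0.2 -0.2] g 1.003 j [-49.2  22.    0.5  -0.  -68.4 -14.8]
[[0.002, 0.029, 0.029], [0.002, 0.025, 0.033], [0.002, 0.02, 0.036], [0.002, 0.015, 0.038], [0.002, 0.01, 0.04], [0.002, 0.003, 0.041], [0.003, -0.002, 0.042], [0.002, -0.008, 0.04], [0.002, -0.002, 0.044], [0.003, -0.004, 0.043], [0.002, -0.004, 0.044], [0.003, -0.003, 0.044]]
[-8.0, -8.0, -8.0, -8.0, -8.0, -8.0, -8.0, -8.0, -1.7, -0.0, -0.0, -0.0]
[[0.002, -0.004, 0.044], [0.003, -0.004, 0.043], [0.002, -0.004, 0.044], [0.003, -0.003, 0.044], [0.01, -0.014, 0.041], [0.01, -0.014, 0.041], [0.01, -0.014, 0.04], [0.01, -0.015, 0.041]]
[-0.0, -0.0, -0.0, -0.0, -0.0, -0.0, -0.0, -0.0]
end [0.452  0.265  0.1596] -178.4
```

{"fn": "apply_moves", "kwargs": {
  "xyz": [
    [0.002,0.029,0.029],
    [0.002,0.025,0.033],
    [0.002,0.02,0.036],
    [0.002,0.015,0.038],
    [0.002,0.01,0.04],
    [0.002,0.003,0.041],
    [0.003,-0.002,0.042],
    [0.002,-0.008,0.04],
    [0.002,-0.002,0.044],
    [0.003,-0.004,0.043],
    [0.002,-0.004,0.044],
    [0.003,-0.003,0.044]
  ],
  "twist": [-8,-8,-8,-8,-8,-8,-8,-8,-1.7,0,0,0],
  "claw": [1,1,1,0,0,0,0,0,0,0,0,0]
}}

```text
time_s: 2.35
tcp_pos: [0.3816, -0.061, 0.2087]
ee_rot: [[0.008, -0.998, -0.068], [-0.003, -0.068, 0.998], [-1.0, -0.008, -0.004]]
wrist_force: [-0.1, 0.3, -0.7]
gripper_width: 0.264
```

```bash
python3 - <<'E'
from plan import *
h=H[2]+np.pi/2
plan([(np.array([.40,.08,.2]),h),(W(H,.066,0,.15),h)])
E
```

```text
t 2.35 at [ 0.3816 -0.061   0.2087] head -176.1 tilt [ 0.008 -0.003 -1.   ] F [-0.1  0.3 -0.7] g 0.264 j [ 15.6  -0.8 -33.1   0.4 -57.4 -11.9]
[[0.002, -0.007, 0.035], [0.002, -0.006, 0.035], [0.002, -0.005, 0.035], [0.002, -0.006, 0.035], [0.01, -0.011, 0.036], [0.01, -0.012, 0.036], [0.01, -0.011, 0.036], [0.01, -0.011, 0.036], [0.01, -0.012, 0.036]]
[2.2, 0.0, 0.0, 0.0, 0.0, 0.0, 0.0, 0.0, 0.0]
end [0.4522 0.2613 0.1503] -178.3
```

{"fn": "apply_moves", "kwargs": {
  "xyz": [
    [0.002,-0.007,0.035],
    [0.002,-0.006,0.035],
    [0.002,-0.005,0.035],
    [0.002,-0.006,0.035],
    [0.01,-0.011,0.036],
    [0.01,-0.012,0.036],
    [0.01,-0.011,0.036],
    [0.01,-0.011,0.036],
    [0.01,-0.012,0.036],
    [0,0,0]
  ],
  "twist": [2.2,0,0,0,0,0,0,0,0,0],
  "claw": [0,0,0,0,0,0,0,0,0,0]
}}

```text
time_s: 3.35
tcp_pos: [0.4531, 0.2817, 0.1534]
ee_rot: [[0.02, -0.999, -0.039], [0.004, -0.039, 0.999], [-1.0, -0.02, 0.003]]
wrist_force: [-1.1, -0.2, 0.7]
gripper_width: 0.004
```

```bash
python3 - <<'E'
from plan import *
h=H[2]+np.pi/2
plan([(W(H,.066,0,.15),h),(W(H,.066,0,.077),h)],step=.025)
E
```

```text
t 3.35 at [0.4531 0.2817 0.1534] head -177.78 tilt [ 0.02   0.004 -1.   ] F [-1.1 -0.2  0.7] g 0.004 j [ 49.7  17.2 -20.3   0.9 -51.6 -48.1]
[[0.003, 0.002, -0.021], [0.024, 0.001, 0.0], [0.025, 0.0, 0.0], [0.024, 0.001, 0.0]]
[0.5, 0.0, 0.0, 0.0]
end [0.4514 0.2609 0.0773] -178.3
```

{"fn": "apply_moves", "kwargs": {
  "xyz": [
    [0.003,0.002,-0.021],
    [0,0,0]
  ],
  "twist": [0.5,0],
  "claw": [0,0]
}}

```text
time_s: 3.55
tcp_pos: [0.4512, 0.2598, 0.1492]
ee_rot: [[0.018, -0.999, -0.031], [0.002, -0.031, 1.0], [-1.0, -0.018, 0.002]]
wrist_force: [-0.2, -0.2, 0.6]
gripper_width: 0.009
```

```bash
python3 - <<'E'
from plan import *
import cv2
from station import imaging
h=H[2]+np.pi/2
plan([(W(H,.066,0,.077),h)],step=.02)
p=imaging.capture("top")
cv2.imwrite("pics/t2.png",cv2.resize(p["pixels"][200:290,200:340,::-1],None,fx=5.5,fy=5.5,interpolation=cv2.INTER_CUBIC))
p=imaging.capture("scene")
cv2.imwrite("pics/s2.png",cv2.resize(p["pixels"][180:280,200:340,::-1],None,fx=5.5,fy=5.5,interpolation=cv2.INTER_CUBIC))
E
```

```text
t 3.55 at [0.4512 0.2598 0.1492] head -178.21 tilt [ 0.018  0.002 -1.   ] F [-0.2 -0.2  0.6] g 0.009 j [ 48.2  16.4 -22.2   0.9 -50.6 -47. ]
[[0.018, 0.0, 0.0], [0.018, 0.0, 0.001], [0.018, 0.001, -0.0], [0.018, -0.0, 0.0]]
[0.1, 0.0, 0.0, 0.0]
end [0.4515 0.2609 0.0772] -178.3
```

View pics/t2.png

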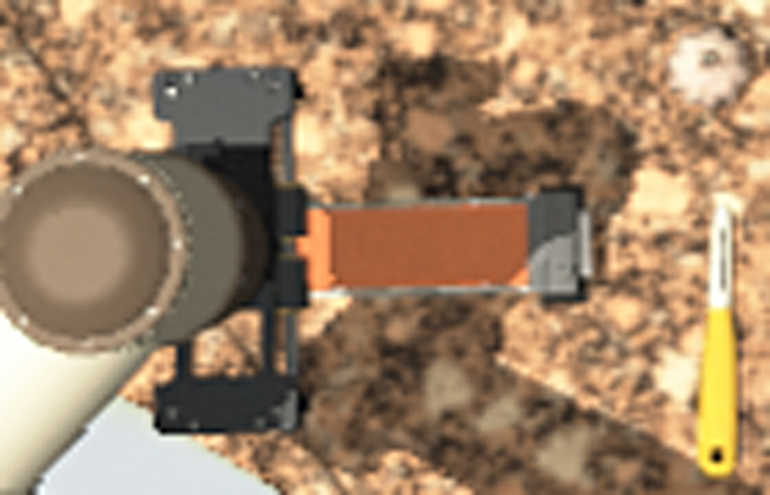

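View pics/s2.png

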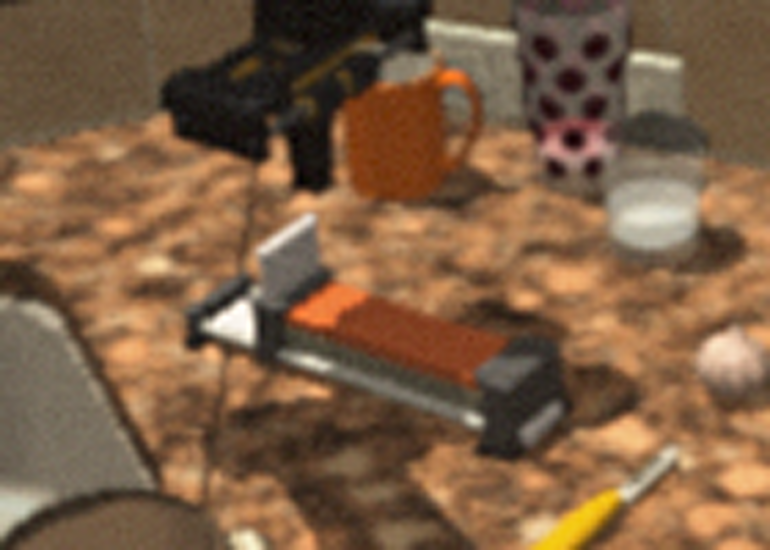

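The scene view shows the upright tab at about (252,229), with the closed fingers above the stone on its stone side. Nothing is in the way, so I'll go down.

{"fn": "apply_moves", "kwargs": {
  "xyz": [
    [0.018,0,0],
    [0.018,0,0.001],
    [0.018,0.001,0],
    [0.018,0,0],
    [0,0,0]
  ],
  "twist": [0.1,0,0,0,0],
  "claw": [0,0,0,0,0]
}}

```text
time_s: 4.15
tcp_pos: [0.455, 0.2605, 0.0812]
ee_rot: [[0.029, -0.999, -0.026], [0.012, -0.026, 1.0], [-1.0, -0.029, 0.011]]
wrist_force: [-0.5, -0.6, -0.1]
gripper_width: 0.003
```

```bash
python3 - <<'E'
from plan import *
h=H[2]+np.pi/2
plan([(W(H,.126,0,.076),h)],step=.006)
E
```

```text
t 4.15 at [0.455  0.2605 0.0812] head -178.52 tilt [ 0.029  0.012 -1.   ] F [-0.5 -0.6 -0.1] g 0.003 j [ 48.   21.5 -26.8   1.2 -40.1 -47.4]
[[0.001, 0.0, 0.006], [0.0, 0.001, 0.005], [0.001, -0.0, 0.006], [0.0, 0.0, 0.005], [0.001, 0.001, 0.006], [0.0, -0.0, 0.005], [0.001, 0.0, 0.006], [0.0, 0.0, 0.005], [0.001, 0.001, 0.006], [0.0, 0.0, 0.005], [0.001, 0.0, 0.006]]
[-0.2, 0.0, 0.0, 0.0, 0.0, 0.0, 0.0, 0.0, 0.0, 0.0, 0.0]
end [0.4504 0.3214 0.0758] -178.3
```

{"fn": "apply_moves", "kwargs": {
  "xyz": [
    [0.002,0,0.006],
    [0.002,0.001,0.006],
    [0.001,0,0.006],
    [0,0,0.006],
    [0.001,0.001,0.006],
    [0,0,0.006],
    [0,0,0.006]
  ],
  "twist": [-0.2,0,0,0,0,0,0],
  "claw": [0,0,0,0,0,0,0]
}}

```text
time_s: 4.85
tcp_pos: [0.4523, 0.298, 0.0795]
ee_rot: [[0.028, -0.999, -0.028], [0.001, -0.028, 1.0], [-1.0, -0.028, 0.0]]
wrist_force: [4.4, -5.8, -0.8]
gripper_width: 0.003
```

```bash
python3 - <<'E'
from plan import *
h=H[2]+np.pi/2
plan([(W(H,.128,0,.076),h)],step=.006)
E
```

```text
t 4.85 at [0.4523 0.298  0.0795] head -178.4 tilt [ 0.028  0.001 -1.   ] F [ 4.4 -5.8 -0.8] g 0.003 j [ 51.2  23.2 -24.5   1.8 -41.4 -51. ]
[[0.001, 0.0, 0.005], [0.0, 0.001, 0.005], [0.001, 0.0, 0.005], [0.001, 0.0, 0.005], [0.0, 0.001, 0.005]]
[-0.1, 0.0, 0.0, 0.0, 0.0]
end [0.4496 0.3229 0.0765] -178.3
```

{"fn": "apply_moves", "kwargs": {
  "xyz": [
    [0.001,0,0.006],
    [0,0.001,0.006],
    [0.001,0,0.006],
    [0,0,0.006],
    [0,0,0.005]
  ],
  "twist": [0,0,0,0,0],
  "claw": [0,0,0,0,0]
}}

```text
time_s: 5.35
tcp_pos: [0.4498, 0.3212, 0.0794]
ee_rot: [[0.023, -0.999, -0.027], [-0.014, -0.027, 1.0], [-1.0, -0.023, -0.015]]
wrist_force: [9.7, -16.5, -0.6]
gripper_width: 0.004
```

```bash
python3 - <<'E'
from plan import *
h=H[2]+np.pi/2
plan([(W(H,.128,0,.076),h)],step=.006)
E
```

```text
t 5.35 at [0.4498 0.3212 0.0794] head -178.43 tilt [ 0.023 -0.014 -1.   ] F [  9.7 -16.5  -0.6] g 0.004 j [ 53.2  24.4 -22.5   2.3 -43.  -53.3]
[[0.003, -0.0, 0.002]]
[-0.1]
end [0.4498 0.3231 0.0764] -178.3
```

{"fn": "apply_moves", "kwargs": {
  "xyz": [
    [0.001,0,0.003],
    [0,0,0.004],
    [0,0,0.004]
  ],
  "twist": [0,0,0],
  "claw": [0,0,0]
}}

```text
time_s: 5.65
tcp_pos: [0.4497, 0.3209, 0.0796]
ee_rot: [[0.017, -1.0, -0.025], [-0.039, -0.026, 0.999], [-0.999, -0.016, -0.039]]
wrist_force: [8.0, -12.7, -0.5]
gripper_width: 0.005
```

```bash
python3 - <<'E'
from plan import *
import cv2
from station import imaging
from h import *
import ov
h=H[2]+np.pi/2
plan([(W(H,.128,0,.076),h)],step=.02)
p=imaging.capture("scene");u0,v0=200,190;k=5.5
im=cv2.resize(p["pixels"][190:290,200:340,::-1],None,fx=k,fy=k,interpolation=cv2.INTER_CUBIC)
ov.draw(p,im,k,np.array([u0,v0]),.05)
cv2.imwrite("pics/s3.png",im)
E
```

```text
t 5.65 at [0.4497 0.3209 0.0796] head -178.5 tilt [ 0.017 -0.039 -0.999] F [  8.  -12.7  -0.5] g 0.005 j [ 53.5  24.8 -22.    3.  -44.4 -54.2]
[[0.003, -0.0, 0.002]]
[-0.2]
end [0.4497 0.3228 0.0765] -178.3
```

View pics/s3.png

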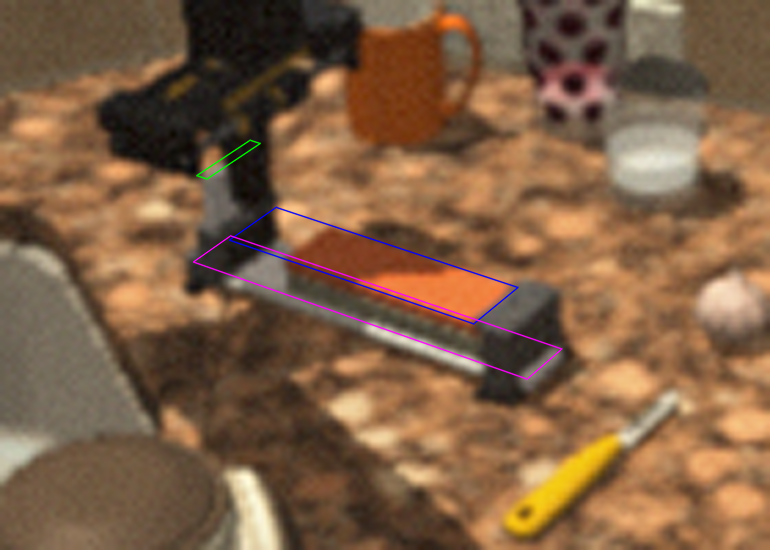

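The jaw has stopped against its end: there was no further travel at about 13–16 N, and the tab sits where the fully-open overlay predicts. I'll back off and rise.

{"fn": "apply_moves", "kwargs": {
  "xyz": [
    [0,0,-0.01],
    [0,0,-0.01],
    [-0.03,0,-0.02],
    [-0.03,0,-0.02],
    [-0.02,0,-0.02],
    [0,0,0],
    [0,0,0]
  ],
  "twist": [0,0,0,0,0,0,0],
  "claw": [0,0,0,1,1,1,1]
}}

```text
time_s: 6.4
tcp_pos: [0.4507, 0.2435, 0.168]
ee_rot: [[0.022, -0.999, -0.027], [-0.031, -0.028, 0.999], [-0.999, -0.022, -0.032]]
wrist_force: [-0.7, -0.3, -0.1]
gripper_width: 0.284
```

```bash
python3 - <<'E'
from plan import *
import cv2
from station import imaging
import ov
h=H[2]+np.pi/2
plan([(W(H,0,0,.15),h)],step=.03)
for n,w,k in(("top",(200,200,340,290),5.5),("scene",(200,190,340,290),5.5)):
    p=imaging.capture(n);u0,v0,u1,v1=w
    im=cv2.resize(p["pixels"][v0:v1,u0:u1,::-1],None,fx=k,fy=k,interpolation=cv2.INTER_CUBIC)
    ov.draw(p,im,k,np.array([u0,v0]),.05); cv2.imwrite(f"pics/{n}4.png",im)
E
```

```text
t 6.4 at [0.4507 0.2435 0.168 ] head -178.41 tilt [ 0.022 -0.031 -0.999] F [-0.7 -0.3 -0.1] g 0.284 j [ 47.8  14.7 -22.1   2.7 -53.7 -47.8]
[[0.01, -0.001, -0.024], [0.01, -0.0, -0.024]]
[-0.1, 0.0]
end [0.4535 0.1949 0.1496] -178.3
```

View pics/scene4.png

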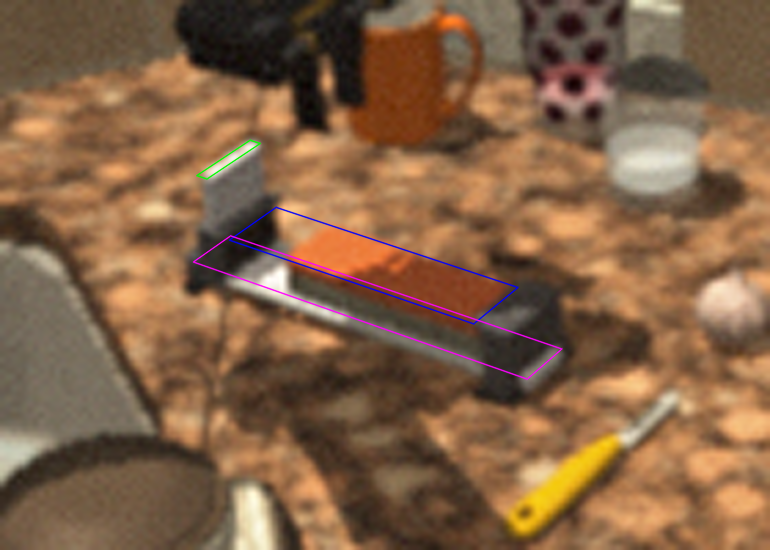

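View pics/top4.png

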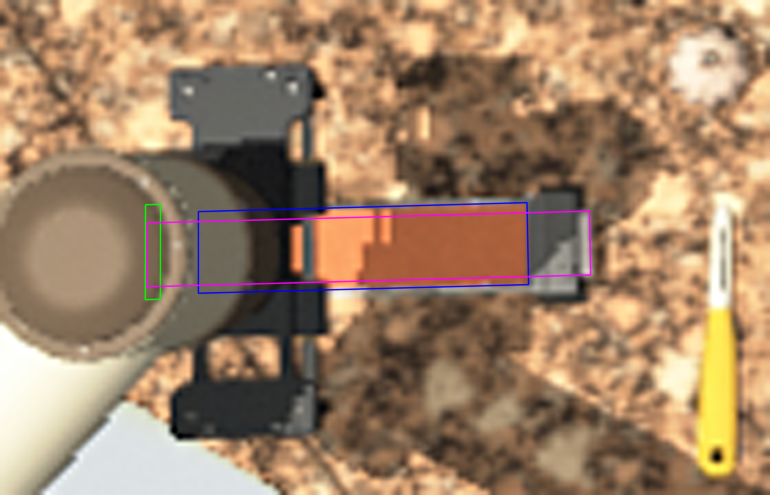

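In the scene view the green outline for jaw = 0.05 lies exactly on the tab's top edge at about (242,219), so the jaw is fully open. Next I'll move over the stone.

{"fn": "apply_moves", "kwargs": {
  "xyz": [
    [0.01,-0.001,-0.024],
    [0.01,0,-0.024],
    [0,0,0],
    [0,0,0],
    [0,0,0]
  ],
  "twist": [-0.1,0,0,0,0],
  "claw": [1,1,1,1,1]
}}

```text
time_s: 7.0
tcp_pos: [0.4526, 0.1968, 0.144]
ee_rot: [[0.017, -0.999, -0.035], [-0.036, -0.035, 0.999], [-0.999, -0.016, -0.037]]
wrist_force: [0.1, 0.2, 0.1]
gripper_width: 0.836
```

```bash
python3 - <<'E'
from plan import *
h=H[2]+np.pi/2
plan([(W(H,0,0,.07),h),(W(H,0,0,.032),h)],step=.02)
E
```

```text
t 7.0 at [0.4526 0.1968 0.144 ] head -177.98 tilt [ 0.017 -0.036 -0.999] F [0.1 0.2 0.1] g 0.836 j [ 43.7  14.7 -26.3   2.8 -49.8 -43.6]
[[0.019, 0.0, 0.0], [0.018, 0.0, 0.0], [0.019, 0.0, 0.001], [0.018, 0.0, -0.0], [0.019, 0.0, 0.001], [0.019, 0.001, 0.0]]
[0.3, 0.0, 0.0, 0.0, 0.0, 0.0]
end [0.4534 0.1948 0.032 ] -178.3
```

{"fn": "apply_moves", "kwargs": {
  "xyz": [
    [0.019,0,0],
    [0.018,0,0],
    [0.019,0,0.001],
    [0,0,0]
  ],
  "twist": [0.3,0,0,0],
  "claw": [1,1,1,1]
}}

```text
time_s: 7.4
tcp_pos: [0.4554, 0.2008, 0.0873]
ee_rot: [[0.021, -0.999, -0.034], [-0.033, -0.034, 0.999], [-0.999, -0.02, -0.033]]
wrist_force: [-0.2, -1.1, 0.5]
gripper_width: 0.991
```

```bash
python3 - <<'E'
from plan import *
h=H[2]+np.pi/2
plan([(W(H,0,0,.032),h)],step=.014)
E
```

```text
t 7.4 at [0.4554 0.2008 0.0873] head -178.03 tilt [ 0.021 -0.033 -0.999] F [-0.2 -1.1  0.5] g 0.991 j [ 43.9  19.4 -29.9   3.3 -41.2 -44.4]
[[0.014, 0.001, -0.001], [0.014, 0.0, -0.001], [0.014, 0.001, -0.001], [0.013, 0.001, -0.001]]
[0.3, -0.0, -0.0, -0.0]
end [0.4537 0.1949 0.0324] -178.3
```

{"fn": "apply_moves", "kwargs": {
  "xyz": [
    [0.013,0.002,-0.003],
    [0.013,0.001,-0.002],
    [0.012,0.001,-0.002],
    [0,0,0]
  ],
  "twist": [0.3,0,0,0],
  "claw": [1,1,1,1]
}}

```text
time_s: 7.8
tcp_pos: [0.4552, 0.197, 0.0515]
ee_rot: [[0.027, -0.999, -0.033], [-0.029, -0.034, 0.999], [-0.999, -0.026, -0.03]]
wrist_force: [0.9, -0.1, 0.2]
gripper_width: 1.002
```

```bash
python3 - <<'E'
from plan import *
h=H[2]+np.pi/2
plan([(W(H,0,0,.032),h)],step=.014)
E
```

```text
t 7.8 at [0.4552 0.197  0.0515] head -178.05 tilt [ 0.027 -0.029 -0.999] F [ 0.9 -0.1  0.2] g 1.002 j [ 43.6  22.4 -32.7   3.9 -35.1 -44.9]
[[0.01, 0.001, -0.001], [0.009, 0.001, -0.0]]
[0.3, -0.0]
end [0.4537 0.1954 0.0325] -178.4
```

{"fn": "apply_moves", "kwargs": {
  "xyz": [
    [0.009,0.002,-0.002],
    [0.009,0.001,-0.001],
    [0.003,0.001,0],
    [0,0,0]
  ],
  "twist": [0.3,0,0,0],
  "claw": [1,1,1,1]
}}

```text
time_s: 8.2
tcp_pos: [0.4535, 0.1955, 0.0314]
ee_rot: [[0.031, -0.999, -0.029], [-0.026, -0.03, 0.999], [-0.999, -0.03, -0.027]]
wrist_force: [-0.1, 0.0, -0.4]
gripper_width: 0.996
```

```bash
python3 - <<'E'
from plan import *
import ov,cv2
from station import imaging
h=H[2]+np.pi/2
plan([(W(H,0,0,.032),h)],step=.014)
for n,w,k in(("top",(200,200,340,290),5.5),("scene",(200,190,340,290),5.5)):
    p=imaging.capture(n);u0,v0,u1,v1=w
    im=cv2.resize(p["pixels"][v0:v1,u0:u1,::-1],None,fx=k,fy=k,interpolation=cv2.INTER_CUBIC)
    cv2.imwrite(f"pics/{n}5.png",im)
E
```

```text
t 8.2 at [0.4535 0.1955 0.0314] head -178.27 tilt [ 0.031 -0.026 -0.999] F [-0.1  0.  -0.4] g 0.996 j [ 43.6  24.1 -34.3   4.4 -31.4 -45.7]
[[-0.001, -0.0, -0.001]]
[0.1]
end [0.4535 0.1945 0.0324] -178.4
```

View pics/scene5.png

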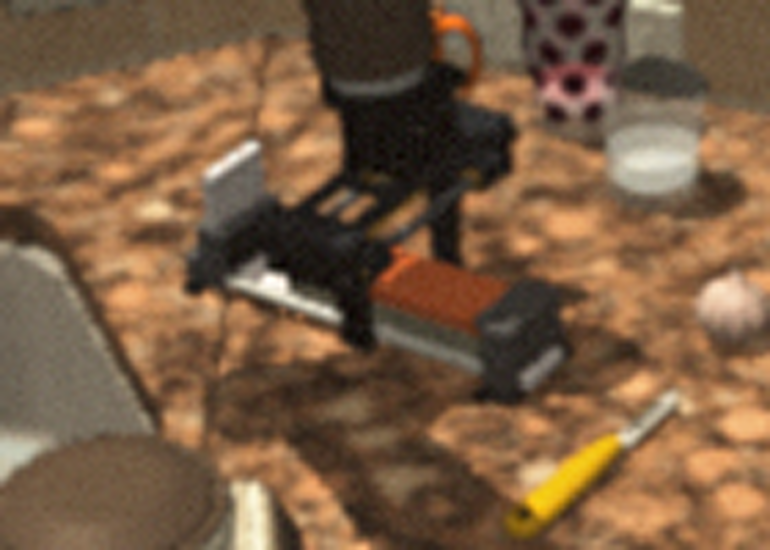

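View pics/top5.png

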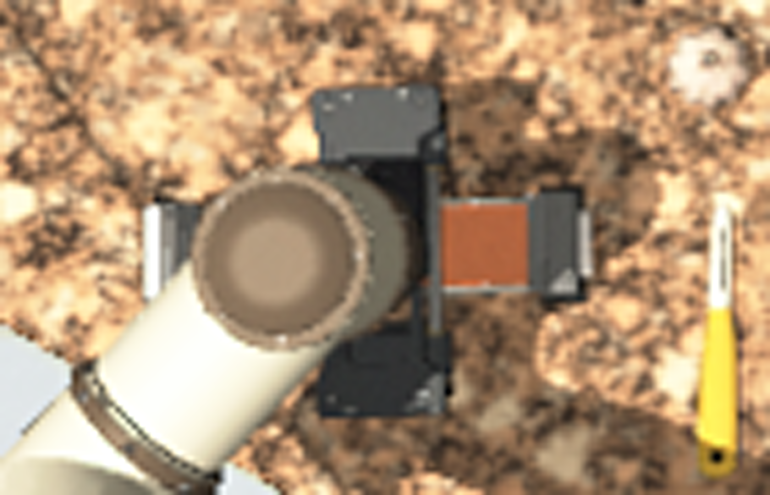

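The scene view shows the fingers straddling the stone's middle at about (265,252) and (281,232). I'll close the gripper.

{"fn": "apply_moves", "kwargs": {
  "xyz": [
    [-0.001,0,0],
    [0,0,0],
    [0,0,0],
    [0,0,0],
    [0,0,0],
    [0,0,0],
    [0,0,0],
    [0,0,0]
  ],
  "twist": [0,0,0,0,0,0,0,0],
  "claw": [0,0,0,0,0,0,0,0]
}}

```text
time_s: 9.1
tcp_pos: [0.4543, 0.1962, 0.0339]
ee_rot: [[0.033, -0.999, -0.029], [-0.024, -0.03, 0.999], [-0.999, -0.033, -0.025]]
wrist_force: [-0.2, 0.1, -0.2]
gripper_width: 0.575
```

```bash
python3 - <<'E'
from plan import *
h=H[2]+np.pi/2
plan([(W(H,0.02,0,.0325),h)],step=.005)
E
```

```text
t 9.1 at [0.4543 0.1962 0.0339] head -178.29 tilt [ 0.033 -0.024 -0.999] F [-0.2  0.1 -0.2] g 0.575 j [ 43.6  23.8 -34.2   4.4 -31.6 -45.6]
[[0.0, 0.0, 0.005], [0.0, 0.0, 0.004], [0.001, 0.0, 0.005], [-0.0, 0.001, 0.005]]
[0.0, 0.0, 0.0, 0.0]
end [0.4528 0.2151 0.0324] -178.3
```

{"fn": "apply_moves", "kwargs": {
  "xyz": [
    [0,0,0.005],
    [0,0,0.005],
    [0,0,0.005],
    [0,0,0.005],
    [0,0,0]
  ],
  "twist": [0,0,0,0,0],
  "claw": [0,0,0,0,0]
}}

```text
time_s: 9.6
tcp_pos: [0.4526, 0.2146, 0.0339]
ee_rot: [[0.03, -0.999, -0.028], [-0.029, -0.029, 0.999], [-0.999, -0.029, -0.03]]
wrist_force: [-0.2, -1.3, 1.6]
gripper_width: 0.575
```

```bash
python3 - <<'E'
from plan import *
import ov,cv2
from station import imaging
h=H[2]+np.pi/2
plan([(W(H,0.022,0,.0325),h)],step=.005)
for n,w,k in(("top",(200,200,340,290),5.5),("scene",(200,190,340,290),5.5)):
    p=imaging.capture(n);u0,v0,u1,v1=w
    im=cv2.resize(p["pixels"][v0:v1,u0:u1,::-1],None,fx=k,fy=k,interpolation=cv2.INTER_CUBIC)
    cv2.imwrite(f"pics/{n}6.png",im)
E
```

```text
t 9.6 at [0.4526 0.2146 0.0339] head -178.35 tilt [ 0.03  -0.029 -0.999] F [-0.2 -1.3  1.6] g 0.575 j [ 45.4  24.4 -33.1   4.5 -32.6 -47.5]
[[0.001, -0.0, 0.002]]
[-0.0]
end [0.4526 0.2165 0.0329] -178.4
```

View pics/scene6.png

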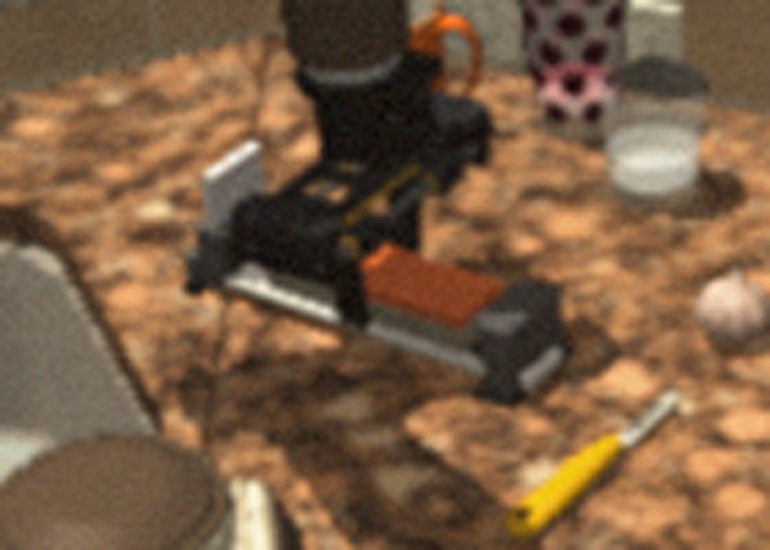

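View pics/top6.png

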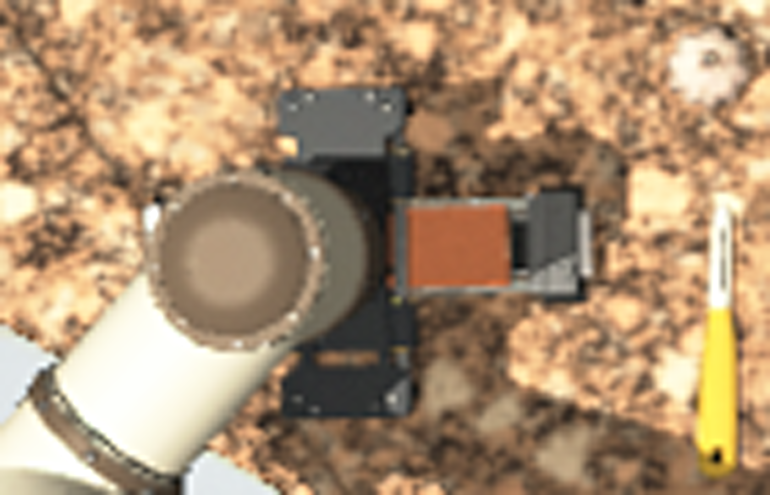

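The top view shows a dark gap between the stone's end at (293,245) and the fixed lip at (296,245), so the stone is out from under it. I'll shift a little further and lift.

{"fn": "apply_moves", "kwargs": {
  "xyz": [
    [0,0,0.004],
    [-0.006,0,0.001],
    [-0.01,0,0.001],
    [-0.012,0,0.001],
    [-0.015,0,0.001],
    [-0.015,0,0.001],
    [0,0,0]
  ],
  "twist": [0,0,0,0,0,0,0],
  "claw": [0,0,0,0,0,0,0]
}}

```text
time_s: 10.4
tcp_pos: [0.4486, 0.2267, 0.0923]
ee_rot: [[0.026, -0.999, -0.027], [-0.028, -0.028, 0.999], [-0.999, -0.025, -0.029]]
wrist_force: [0.3, 0.2, -3.9]
gripper_width: 0.571
```

```bash
python3 - <<'E'
from plan import *
import ov,cv2
from station import imaging
h=R[2]+np.pi/2
plan([(W(H,0.022,0,.16),H[2]+np.pi/2),(np.array([.41,.1,.17]),h),(np.array([.41,-.15,.17]),h),(W(R,0,0,.12),h)],step=.03)
for n,w,k in(("scene",(200,160,340,270),5.5),):
    p=imaging.capture(n);u0,v0,u1,v1=w
    im=cv2.resize(p["pixels"][v0:v1,u0:u1,::-1],None,fx=k,fy=k,interpolation=cv2.INTER_CUBIC)
    cv2.imwrite(f"pics/{n}7.png",im[:600])
E
```

```text
t 10.4 at [0.4486 0.2267 0.0923] head -178.42 tilt [ 0.026 -0.028 -0.999] F [ 0.3  0.2 -3.9] g 0.571 j [ 46.7  19.3 -29.1   3.3 -41.8 -47.6]
[[-0.022, -0.002, -0.004], [-0.023, -0.002, -0.004], [-0.022, -0.002, -0.004], [-0.002, 0.009, -0.023], [-0.001, 0.007, -0.024], [-0.002, 0.006, -0.024], [-0.001, 0.006, -0.024], [-0.002, 0.007, -0.025], [0.001, -0.003, -0.028], [0.001, -0.002, -0.027], [0.0, -0.003, -0.028], [0.001, -0.002, -0.027]]
[-0.1, 0.0, 0.0, 7.0, -0.0, -0.0, -0.0, -0.0, -0.0, -0.0, -0.0, -0.0]
[[0.001, -0.003, -0.028], [0.001, -0.003, -0.028], [0.0, -0.002, -0.027], [0.001, -0.003, -0.028], [0.001, -0.002, -0.027], [0.013, -0.011, -0.021], [0.014, -0.011, -0.022], [0.013, -0.012, -0.021], [0.014, -0.011, -0.021]]
[-0.0, -0.0, -0.0, -0.0, -0.0, -0.0, -0.0, -0.0, -0.0]
end [ 0.4479 -0.2398  0.1196] 174.7
```

View pics/scene7.png

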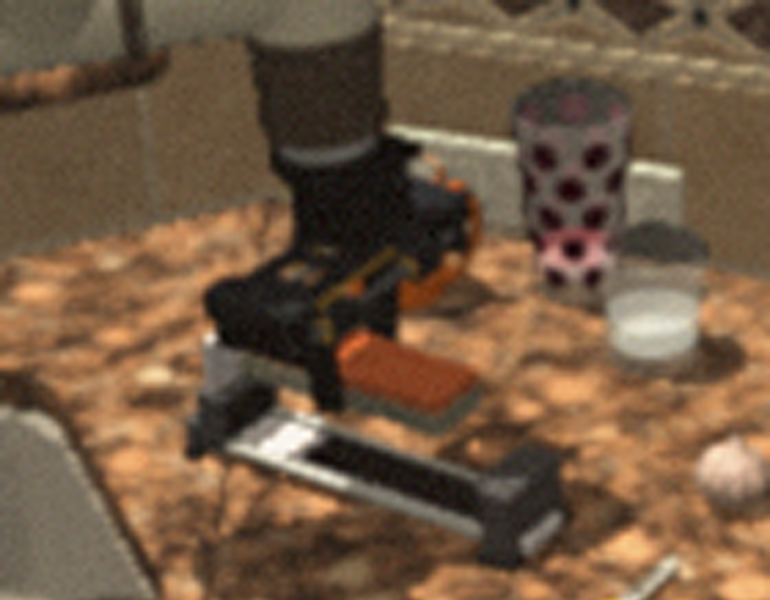

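The stone hangs roughly level in the grip at about (275,232), clear of the holder, with the jaw still open. Next I'll cross at x ≈ 0.41.

{"fn": "apply_moves", "kwargs": {
  "xyz": [
    [-0.022,-0.002,-0.002],
    [-0.024,-0.002,-0.002],
    [-0.024,-0.002,-0.004],
    [-0.004,0.007,-0.02],
    [-0.002,0.007,-0.024],
    [-0.002,0.006,-0.024],
    [-0.001,0.006,-0.024],
    [-0.002,0.007,-0.025],
    [0,-0.002,-0.028],
    [0,-0.002,-0.027],
    [0,-0.003,-0.028],
    [0,-0.002,-0.027]
  ],
  "twist": [0,0,0,2,2,2,1,0,0,0,0,0],
  "claw": [0,0,0,0,0,0,0,0,0,0,0,0]
}}

```text
time_s: 11.65
tcp_pos: [0.3957, -0.0178, 0.168]
ee_rot: [[-0.003, -0.994, 0.106], [-0.038, 0.106, 0.994], [-0.999, -0.001, -0.039]]
wrist_force: [0.9, -0.4, -5.0]
gripper_width: 0.571
```

```bash
python3 - <<'E'
from plan import *
h=R[2]+np.pi/2
plan([(np.array([.42,-.17,.16]),h),(W(R,0,0,.12),h)],step=.03)
E
```

```text
t 11.65 at [ 0.3957 -0.0178  0.168 ] head 173.91 tilt [-0.003 -0.038 -0.999] F [ 0.9 -0.4 -5. ] g 0.571 j [ 22.8   3.5 -36.2   2.5 -51.3 -30.5]
[[0.002, -0.007, -0.025], [0.003, -0.006, -0.025], [0.002, -0.006, -0.024], [0.002, -0.007, -0.025], [0.002, -0.006, -0.025], [0.003, -0.007, -0.025], [0.014, -0.011, -0.022], [0.014, -0.011, -0.022], [0.014, -0.012, -0.022]]
[-0.8, 0.0, 0.0, 0.0, 0.0, 0.0, 0.0, 0.0, 0.0]
end [ 0.448  -0.2406  0.1203] 174.7
```

{"fn": "apply_moves", "kwargs": {
  "xyz": [
    [0.002,-0.007,-0.025],
    [0.002,-0.006,-0.025],
    [0.002,-0.006,-0.024],
    [0.002,-0.007,-0.025],
    [0.002,-0.006,-0.025],
    [0.003,-0.007,-0.025],
    [0.012,-0.011,-0.022],
    [0.012,-0.011,-0.022],
    [0.01,-0.01,-0.018],
    [0,0,0],
    [0,0,0]
  ],
  "twist": [-0.8,0,0,0,0,0,0,0,0,0,0],
  "claw": [0,0,0,0,0,0,0,0,0,0,0]
}}

```text
time_s: 12.75
tcp_pos: [0.4262, -0.2485, 0.1119]
ee_rot: [[-0.033, -0.993, 0.111], [-0.029, 0.112, 0.993], [-0.999, 0.029, -0.032]]
wrist_force: [0.2, -0.2, -4.0]
gripper_width: 0.575
```

```bash
cat > look.py <<'E'
from plan import *
import ov,cv2,sys
from station import imaging
h=R[2]+np.pi/2
plan([(W(R,0,0,float(sys.argv[2])),h)],step=.015)
for n,w,k in(("top",(350,200,470,290),6),("scene",(310,200,450,305),5.5)):
    p=imaging.capture(n);u0,v0,u1,v1=w
    im=cv2.resize(p["pixels"][v0:v1,u0:u1,::-1],None,fx=k,fy=k,interpolation=cv2.INTER_CUBIC)
    ov.draw(p,im,k,np.array([u0,v0]),.05); cv2.imwrite(f"pics/{n}{sys.argv[1]}.png",im)
E
python3 look.py 8 .075
```

```text
t 12.75 at [ 0.4262 -0.2485  0.1119] head 173.56 tilt [-0.033 -0.029 -0.999] F [ 0.2 -0.2 -4. ] g 0.575 j [-10.1  17.5 -27.9   2.7 -46.1   1.8]
[[0.012, -0.007, 0.004], [0.012, -0.007, 0.004], [0.012, -0.008, 0.003]]
[-1.1, -0.0, -0.0]
end [ 0.448  -0.2408  0.0749] 174.7
```

View pics/scene8.png

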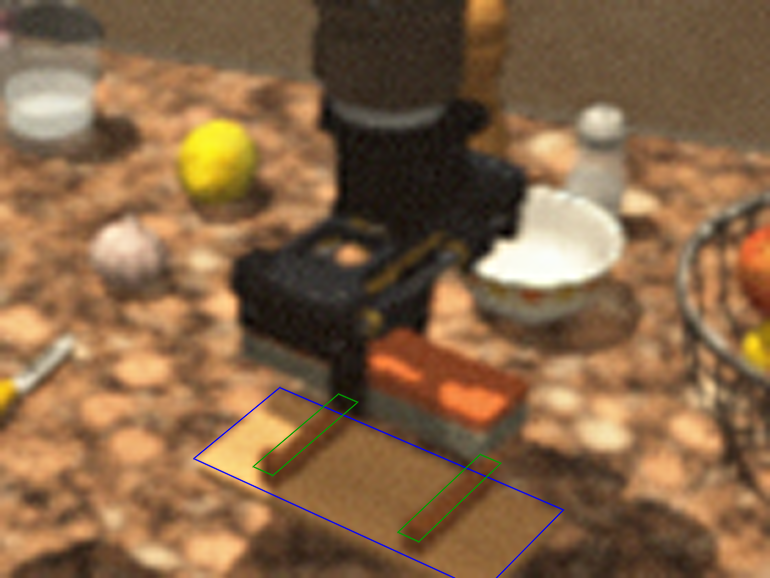

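View pics/top8.png

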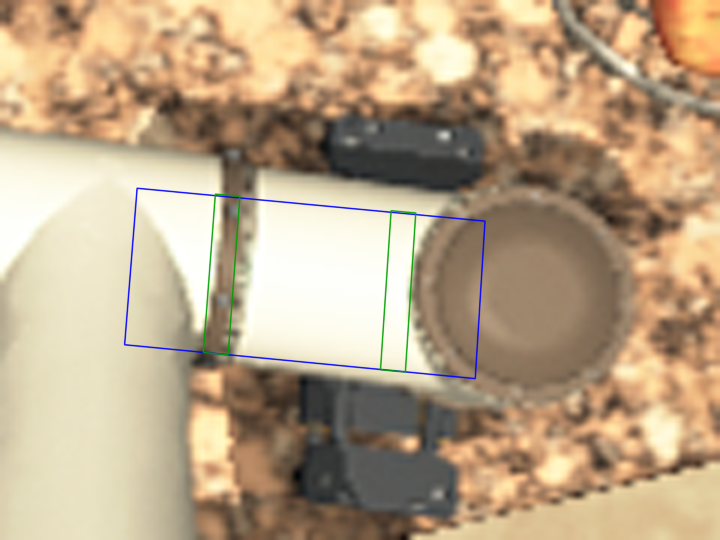

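The stone hangs above the rack. In the scene view its nearer end is at about (400,276), and the rack at about (380,285) is clear below. I'm slightly short in x, and the tool's roll has drifted a few degrees since the grasp, so I'll correct position in small steps and watch it.

{"fn": "apply_moves", "kwargs": {
  "xyz": [
    [0.002,-0.008,0.003],
    [0.002,-0.008,0.003],
    [0.003,-0.007,0.002],
    [0,0,0]
  ],
  "twist": [-1.1,0,0,0],
  "claw": [0,0,0,0]
}}

```text
time_s: 13.25
tcp_pos: [0.4528, -0.2402, 0.1053]
ee_rot: [[-0.028, -0.996, 0.086], [-0.03, 0.086, 0.996], [-0.999, 0.025, -0.032]]
wrist_force: [0.4, -0.5, -3.8]
gripper_width: 0.575
```

{"fn": "apply_moves", "kwargs": {
  "xyz": [
    [0,0,0],
    [0,0,0],
    [0,0,0],
    [0,0,0]
  ],
  "twist": [0,0,0,0],
  "claw": [0,0,0,0]
}}

```text
time_s: 13.65
tcp_pos: [0.4528, -0.2396, 0.1053]
ee_rot: [[-0.029, -0.996, 0.085], [-0.03, 0.086, 0.996], [-0.999, 0.026, -0.032]]
wrist_force: [-0.0, 0.5, -5.0]
gripper_width: 0.574
```

{"fn": "apply_moves", "kwargs": {
  "xyz": [
    [0,0,0.04],
    [0,0,0.04],
    [0,0,0.04],
    [0,0,0]
  ],
  "twist": [0,0,0,0],
  "claw": [0,0,0,0]
}}

```text
time_s: 14.05
tcp_pos: [0.4641, -0.1183, 0.102]
ee_rot: [[-0.025, -0.996, 0.09], [-0.03, 0.091, 0.995], [-0.999, 0.022, -0.032]]
wrist_force: [-0.4, -0.8, -3.6]
gripper_width: 0.575
```

{"fn": "apply_moves", "kwargs": {
  "xyz": [
    [0,0,-0.012],
    [0,0,-0.012],
    [0,0,-0.012],
    [0,0,-0.012],
    [0,0,-0.012],
    [0,0,-0.012],
    [0,0,-0.012],
    [0,0,-0.012],
    [0,0,-0.012],
    [0,0,-0.006],
    [0,0,0]
  ],
  "twist": [0,0,0,0,0,0,0,0,0,0,0],
  "claw": [0,0,0,0,0,0,0,0,0,0,0]
}}

```text
time_s: 15.15
tcp_pos: [0.4511, -0.2457, 0.106]
ee_rot: [[-0.026, -0.995, 0.097], [-0.03, 0.097, 0.995], [-0.999, 0.023, -0.033]]
wrist_force: [-0.2, 0.2, -4.7]
gripper_width: 0.574
```

```bash
python3 - <<'E'
from plan import *
plan([(W(R,0,0,.06),R[2]+np.pi/2)],step=.012)
E
```

```text
t 15.15 at [ 0.4511 -0.2457  0.106 ] head 174.4 tilt [-0.026 -0.03  -0.999] F [-0.2  0.2 -4.7] g 0.574 j [ -9.3  19.5 -25.8   2.7 -45.9   1.8]
[[0.011, 0.001, 0.002], [0.012, 0.0, 0.001], [0.011, 0.001, 0.002], [0.012, 0.001, 0.002]]
[-0.3, 0.0, 0.0, 0.0]
end [ 0.4475 -0.2399  0.0599] 174.7
```

{"fn": "apply_moves", "kwargs": {
  "xyz": [
    [0.011,0.001,0.002],
    [0.012,0,0.001],
    [0.011,0.001,0.001],
    [0.01,0.001,0.001],
    [0,0,0],
    [0,0,0]
  ],
  "twist": [-0.3,0,0,0,0,0],
  "claw": [0,0,0,0,0,0]
}}

```text
time_s: 15.75
tcp_pos: [0.4469, -0.2392, 0.0578]
ee_rot: [[-0.027, -0.996, 0.087], [-0.03, 0.088, 0.996], [-0.999, 0.025, -0.032]]
wrist_force: [1.0, 1.4, -4.0]
gripper_width: 0.574
```

```bash
python3 look.py 9 .042
```

```text
t 15.75 at [ 0.4469 -0.2392  0.0578] head 174.95 tilt [-0.027 -0.03  -0.999] F [ 1.   1.4 -4. ] g 0.574 j [ -8.6  23.1 -29.5   3.1 -38.7   1.2]
[[0.008, -0.001, -0.0], [0.008, -0.0, -0.0]]
[0.3, -0.0]
end [ 0.4475 -0.2398  0.0418] 174.6
```

View pics/scene9.png

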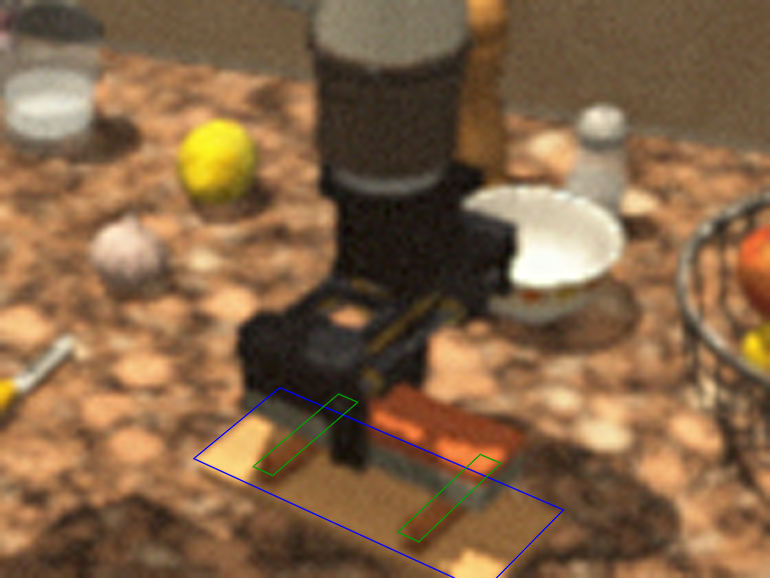

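```bash
cat > ov2.py <<'E'
from plan import *
import cv2,sys
from station import imaging
from h import proj
s=r.sense();p0=np.array(s["tcp_pos"]);A=np.array(s["ee_rot"])
# grip relation: stone pose in tool
Ag=np.array([[0.033,-0.999,-0.029],[-0.024,-0.03,0.999],[-0.999,-0.033,-0.025]]);U,_,V=np.linalg.svd(Ag);Ag=U@V
pg=np.array([.4543,.1962,.0339])
Rz=Ro.from_euler("z",H[2]).as_matrix()
U,_,V=np.linalg.svd(A);A=U@V
Rs=A@Ag.T@Rz; ps=p0+A@Ag.T@(W(H,0,0,.02)-pg)
print("stone",ps.round(4),"x axis",Rs[:,0].round(3),"z axis",Rs[:,2].round(3))
c,sn=np.cos(R[2]),np.sin(R[2]);d=ps[:2]-R[:2];print("in rack",np.round([c*d[0]+sn*d[1],-sn*d[0]+c*d[1]],4),"yaw diff",np.degrees(np.arctan2(Rs[1,0],Rs[0,0])-R[2]).round(2))
p=imaging.capture("scene");u0,v0,u1,v1=340,250,430,310;k=8.5
im=cv2.resize(p["pixels"][v0:v1,u0:u1,::-1],None,fx=k,fy=k,interpolation=cv2.INTER_CUBIC)
for z,col in((0,(255,0,0)),(.028,(0,255,0))):
    P=np.array([(-.082,-.025,z),(.082,-.025,z),(.082,.025,z),(-.082,.025,z)])@Rs.T+ps
    uv=(proj(p,P)-[u0,v0]+.5)*k-.5
    cv2.polylines(im,[np.round(uv*8).astype(np.int32)],True,col,1,cv2.LINE_AA,3)
cv2.imwrite(f"pics/st{sys.argv[1]}.png",im)
E
python3 ov2.py 1
```

```text
stone [ 0.4454 -0.2405  0.0443] x axis [ 0.089  0.996 -0.007] z axis [0.057 0.002 0.998]
in rack [-0.0004  0.0022] yaw diff 0.2
```

View pics/st1.png

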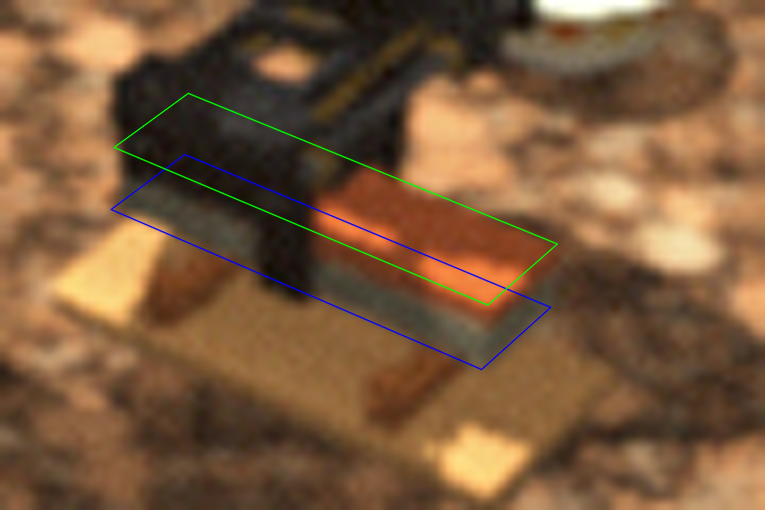

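The predicted stone outline matches the picture to about 1 px. The stone is centred to about 2 mm and rolled about 3°. I'll lower it and feel for contact.

{"fn": "apply_moves", "kwargs": {
  "xyz": [
    [0.005,-0.002,0],
    [0.005,0,0],
    [0.002,0,0],
    [0,0,0]
  ],
  "twist": [0.2,0,0,0],
  "claw": [0,0,0,0]
}}

```text
time_s: 16.3
tcp_pos: [0.4501, -0.2404, 0.0465]
ee_rot: [[-0.023, -0.996, 0.092], [-0.03, 0.092, 0.995], [-0.999, 0.02, -0.032]]
wrist_force: [-0.5, -0.0, -3.3]
gripper_width: 0.577
```

```bash
python3 ov2.py 2; python3 -c "
from plan import *
plan([(W(R,0,0,.042),R[2]+np.pi/2)])"
```

```text
stone [ 0.4486 -0.2415  0.0327] x axis [ 0.093  0.996 -0.007] z axis [0.053 0.002 0.999]
in rack [-0.0011 -0.0011] yaw diff -0.02
t 16.35 at [ 0.4501 -0.2404  0.0466] head 174.69 tilt [-0.023 -0.03  -0.999] F [ 0.9 -0.5 -3.8] g 0.575 j [ -8.7  24.3 -29.8   3.2 -36.9   0.9]
[[0.005, 0.002, -0.0]]
[0.0]
end [ 0.448  -0.2403  0.0417] 174.7
```

{"fn": "apply_moves", "kwargs": {
  "xyz": [
    [0.002,0,0.001],
    [0.002,0,0],
    [0.002,0,0],
    [0.001,0,0],
    [0,0,0]
  ],
  "twist": [0,0,0,0,0],
  "claw": [0,0,0,0,0]
}}

```text
time_s: 16.85
tcp_pos: [0.4506, -0.2397, 0.0411]
ee_rot: [[-0.021, -0.996, 0.091], [-0.031, 0.092, 0.995], [-0.999, 0.018, -0.033]]
wrist_force: [-0.2, 0.6, -2.9]
gripper_width: 0.577
```

{"fn": "apply_moves", "kwargs": {
  "xyz": [
    [0.001,0.001,0],
    [0.001,0,0],
    [0.001,0,0],
    [0,0,0]
  ],
  "twist": [0,0,0,0],
  "claw": [0,0,0,0]
}}

```text
time_s: 17.25
tcp_pos: [0.4506, -0.2398, 0.041]
ee_rot: [[-0.018, -0.996, 0.091], [-0.032, 0.092, 0.995], [-0.999, 0.015, -0.034]]
wrist_force: [0.5, -0.2, -3.6]
gripper_width: 0.572
```

{"fn": "apply_moves", "kwargs": {
  "xyz": [
    [0.003,0.001,0],
    [0.003,0,0],
    [0,0,0]
  ],
  "twist": [0,0,0],
  "claw": [0,0,0]
}}

```text
time_s: 17.55
tcp_pos: [0.4504, -0.2398, 0.0394]
ee_rot: [[-0.016, -0.996, 0.09], [-0.034, 0.09, 0.995], [-0.999, 0.013, -0.035]]
wrist_force: [-0.7, 0.1, -3.8]
gripper_width: 0.573
```

```bash
python3 ov2.py 3
```

```text
stone [ 0.449  -0.241   0.0255] x axis [ 0.091  0.996 -0.01 ] z axis [0.046 0.006 0.999]
in rack [-0.0006 -0.0014] yaw diff 0.12
```

View pics/st3.png

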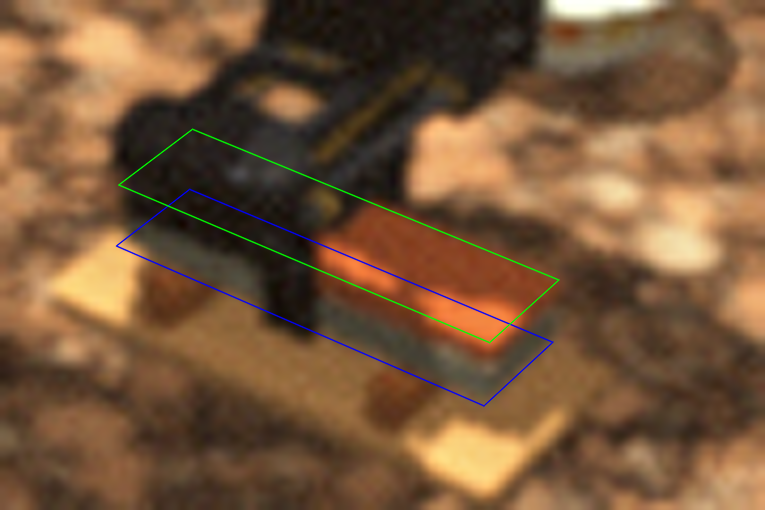

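{"fn": "apply_moves", "kwargs": {
  "xyz": [
    [0.003,0,0],
    [0.003,0,0],
    [0,0,0]
  ],
  "twist": [0,0,0],
  "claw": [0,0,0]
}}

```text
time_s: 17.9
tcp_pos: [0.4507, -0.2399, 0.0392]
ee_rot: [[-0.016, -0.996, 0.087], [-0.036, 0.088, 0.996], [-0.999, 0.012, -0.037]]
wrist_force: [0.2, 0.1, -4.6]
gripper_width: 0.57
```

{"fn": "apply_moves", "kwargs": {
  "xyz": [
    [0.003,0,0]
  ],
  "twist": [0],
  "claw": [0]
}}

```text
time_s: 18.0
tcp_pos: [0.451, -0.2401, 0.0385]
ee_rot: [[-0.016, -0.996, 0.086], [-0.037, 0.086, 0.996], [-0.999, 0.012, -0.038]]
wrist_force: [-9.3, 11.7, 39.7]
gripper_width: 0.572
```

That 3 mm push read 40 N, so the stone is resting on the ribs (fingertips are at z ≈ 0.025, well above the base). I'll relax and open gently.

{"fn": "apply_moves", "kwargs": {
  "xyz": [
    [0,0,0],
    [0,0,0],
    [0,0,0],
    [0,0,0],
    [0,0,0],
    [0,0,0]
  ],
  "twist": [0,0,0,0,0,0],
  "claw": [0,0.6,0.65,0.7,0.75,0.8]
}}

```text
time_s: 18.6
tcp_pos: [0.4519, -0.2408, 0.037]
ee_rot: [[-0.015, -0.996, 0.085], [-0.037, 0.085, 0.996], [-0.999, 0.012, -0.039]]
wrist_force: [-0.4, 0.1, 0.3]
gripper_width: 0.764
```

```bash
python3 ov2.py 4
```

```text
stone [ 0.4505 -0.242   0.0232] x axis [ 0.086  0.996 -0.014] z axis [0.046 0.01  0.999]
in rack [-0.0015 -0.003 ] yaw diff 0.38
```

View pics/st4.png

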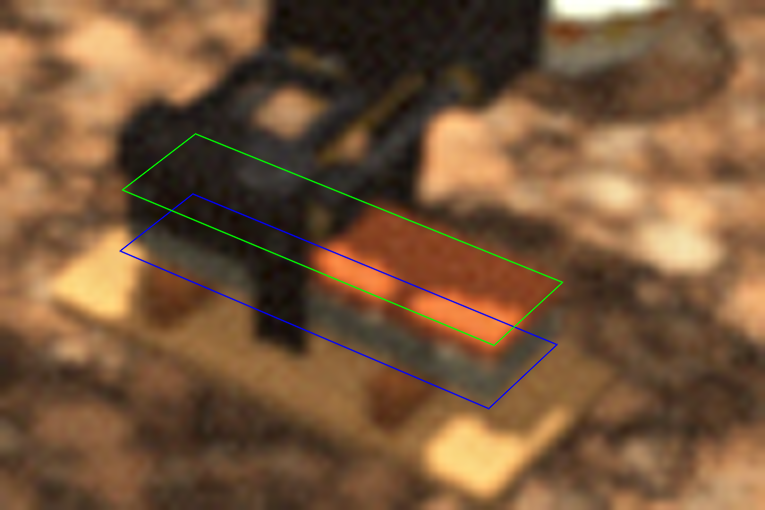

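The stone stayed put and the wrist force is zero. I'll open fully and rise straight up.

{"fn": "apply_moves", "kwargs": {
  "xyz": [
    [0,0,0],
    [0,0,0],
    [0,0,0],
    [0,0,0],
    [-0.008,0.002,0],
    [-0.015,0,0],
    [-0.02,0,0],
    [-0.025,0,0],
    [-0.03,0,0],
    [-0.03,0,0],
    [0,0,0]
  ],
  "twist": [0,0,0,0,0,0,0,0,0,0,0],
  "claw": [1,1,1,1,1,1,1,1,1,1,1]
}}

```text
time_s: 19.75
tcp_pos: [0.4506, -0.2356, 0.1724]
ee_rot: [[-0.016, -0.996, 0.085], [-0.038, 0.085, 0.996], [-0.999, 0.013, -0.039]]
wrist_force: [0.8, -0.4, 0.7]
gripper_width: 0.999
```

```bash
python3 -c "
from plan import *
plan([(np.array([.38,-.5,.24]),R[2]+np.pi/2)],step=.035)"
```

```text
t 19.75 at [ 0.4506 -0.2356  0.1724] head 175.11 tilt [-0.016 -0.038 -0.999] F [ 0.8 -0.4  0.7] g 0.999 j [ -7.9  14.1 -22.3   2.8 -54.3   1.4]
[[-0.006, 0.005, -0.03], [-0.007, 0.006, -0.03], [-0.006, 0.005, -0.031], [-0.006, 0.005, -0.03], [-0.006, 0.005, -0.03], [-0.007, 0.005, -0.03], [-0.006, 0.006, -0.031], [-0.006, 0.005, -0.03], [-0.006, 0.005, -0.03]]
[0.4, 0.0, 0.0, 0.0, 0.0, 0.0, 0.0, 0.0, 0.0]
end [ 0.38   -0.4999  0.2395] 174.7
```

{"fn": "apply_moves", "kwargs": {
  "xyz": [
    [-0.01,0.01,-0.02],
    [-0.008,0.01,-0.03],
    [-0.006,0.008,-0.031],
    [-0.006,0.005,-0.03],
    [-0.006,0.005,-0.03],
    [-0.007,0.005,-0.03],
    [-0.006,0.006,-0.031],
    [-0.006,0.005,-0.03],
    [0,0,0]
  ],
  "twist": [0,0,0,0,0,0,0,0,0],
  "claw": [1,1,1,1,1,1,1,1,1]
}}

```text
time_s: 20.65
tcp_pos: [0.3728, -0.4658, 0.2409]
ee_rot: [[-0.014, -0.997, 0.081], [-0.036, 0.082, 0.996], [-0.999, 0.011, -0.037]]
wrist_force: [-0.3, -0.2, -0.5]
gripper_width: 1.001
```

```bash
cat > fin.py <<'E'
from plan import *
import cv2,ov
from station import imaging
from h import proj,onplane
s=r.sense();print(s["time_s"],np.round(s["tcp_pos"],3))
for n,w,k in(("top",(210,200,450,290),3.3),("scene",(220,200,420,320),4),("top",(350,215,450,275),8)):
    p=imaging.capture(n);u0,v0,u1,v1=w
    im=cv2.resize(p["pixels"][v0:v1,u0:u1,::-1],None,fx=k,fy=k,interpolation=cv2.INTER_CUBIC)
    if k==8:
        for z in (.026,.054):
            P=np.array([W(R,x,y,z) for x,y in((-.082,-.025),(.082,-.025),(.082,.025),(-.082,.025))])
            cv2.polylines(im,[np.round(((proj(p,P)-[u0,v0]+.5)*k-.5)*8).astype(np.int32)],True,(255,0,0) if z<.03 else (0,255,0),1,cv2.LINE_AA,3)
    cv2.imwrite(f"pics/fin_{n}{k}.png",im)
E
python3 fin.py
```

```text
20.65 [ 0.373 -0.466  0.241]
```

View pics/fin_top3.3.png

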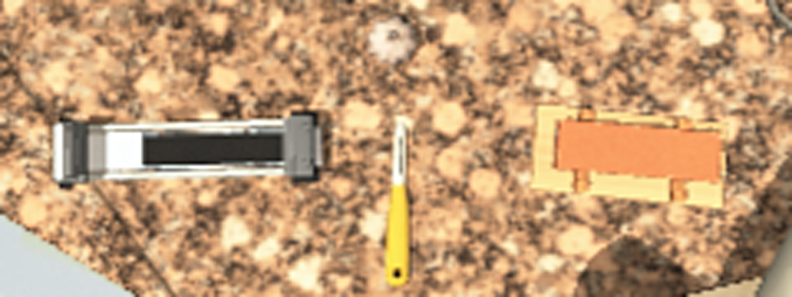

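View pics/fin_scene4.png

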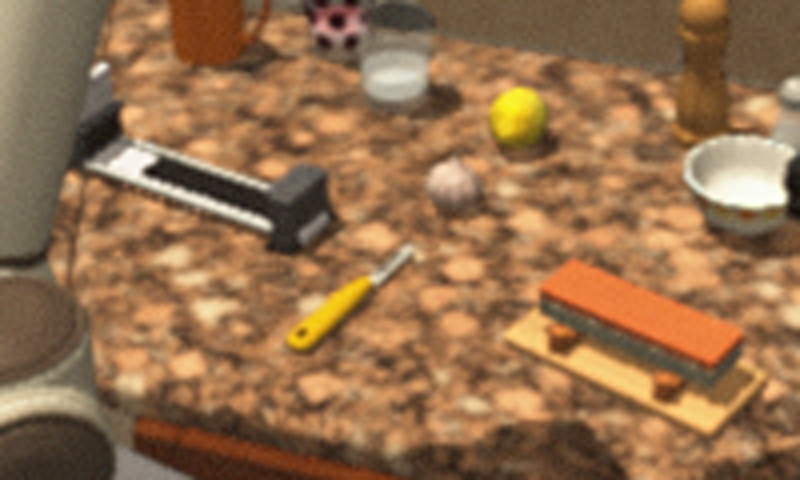

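View pics/fin_top8.png

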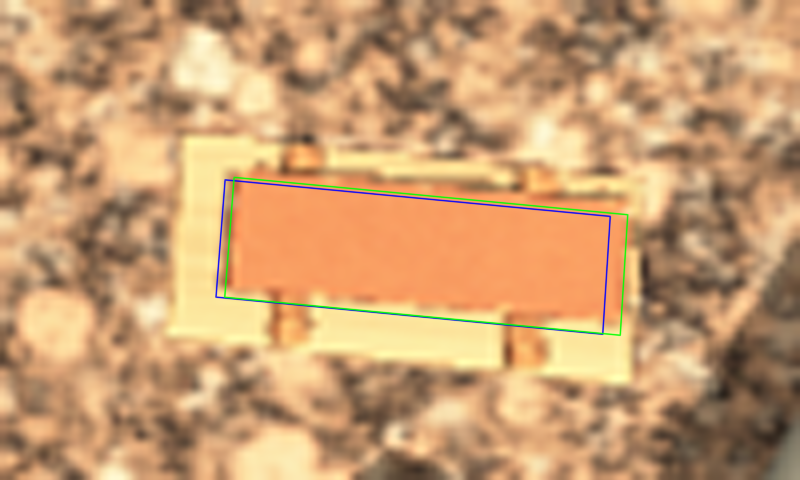

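In the top view the stone lies at about (403,245), between the upturned ends and centred lengthwise. Across, it sits 3–4 mm toward the cabinet side. I'll check that it is flat against both pictures.

```bash
python3 - <<'E'
from plan import *
import cv2
from station import imaging
from h import proj
out=[]
for n,w,k in(("top",(360,220,445,270),8.5),("scene",(340,255,420,312),9)):
    p=imaging.capture(n);u0,v0,u1,v1=w
    im=cv2.resize(p["pixels"][v0:v1,u0:u1,::-1],None,fx=k,fy=k,interpolation=cv2.INTER_CUBIC)
    for z,c in ((.026,(255,0,0)),(.054,(0,255,0))):
        P=np.array([W(R,x,y,z) for x,y in((-.082,-.0285),(.082,-.0285),(.082,.0215),(-.082,.0215))])
        cv2.polylines(im,[np.round(((proj(p,P)-[u0,v0]+.5)*k-.5)*8).astype(np.int32)],True,c,1,cv2.LINE_AA,3)
    cv2.imwrite(f"pics/flat_{n}.png",im)
    for d in imaging.regions_of("stone",p)[:1]: print(n,round(d["p"],2),d["centre"])
E
```

```text
top 0.76 [403.4, 245.9]
scene 0.81 [377.7, 279.6]
```

View pics/flat_top.png

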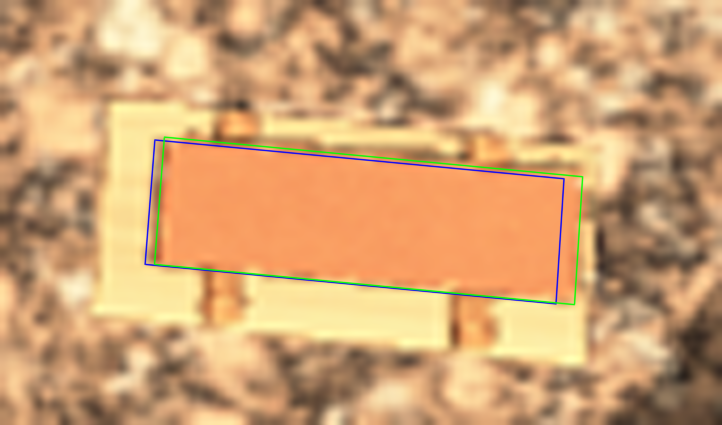

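View pics/flat_scene.png

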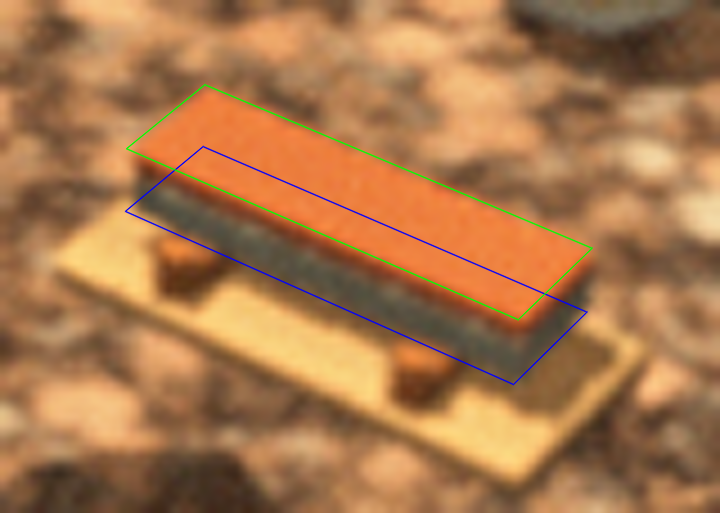

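In both pictures the level outline at rib height matches the stone within about 1 px, so it lies flat between the ends. The jaw is still open and nothing else has moved. I'll hand in.

```bash
python3 -c "
from station import r,job
print(r.sense()['time_s']);print(job.finish_job())"
```

```text
21.0
the job is handed in; nothing more can be done
None
```

The stone is out of the holder and lying flat, brown face up, across both ribs of the drying stand, and I've handed the job in at 21 s of the 58 s allowed.

- **Jaw:** I pushed the tab until the jaw hit its stop. The last picture of the tab with an outline on it matched jaw = 0.05 exactly. The final top view still shows the jaw open.
- **Stone:** I slid it about 20 mm or more out from under the fixed lip, lifted it, and crossed at about x = 0.40 m. After release, outlines of a level stone at rib height matched both camera pictures to about 1 px. It is centred lengthwise to within about 2 mm.
- **Other checks:** The gripper is open, the arm is clear and the wrist force reads about zero. In the final pictures the peeler, garlic, lemon and bowl look unmoved. The mug is only partly visible in the scene view, but the arm stayed away from it.

**Not perfect:**
- The stone sits about 3–4 mm toward the cabinet side across the ribs. It is still between the upturned ends, with about 2–3 mm to spare on that side.
- The tool had tilted by up to about 3° on the way, so one long edge touched the ribs first.
- While I felt for contact, the push briefly reached about 40 N at the wrist, through the stone onto the ribs. I had probably already been in contact for a few rows, because the pauses between pushes hid the force. I then relaxed and let go gently.

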